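# Twist the bayonet bowl into the dosing head

### The arm

A 6-joint arm with a two-finger parallel gripper is mounted at the origin on a cart in front of the work surface, level with it; the furniture and walls round the work are solid. World frame = base frame: x ahead of the robot, y to its left, z up, the work surface at z = 0. Lengths are in m, angles in rad, forces in N, time in s.
With the tool pointing down it reaches from about 0.375 to 0.9 m from the base axis. Payload 3.1 kg.
Tool frame: the origin (TCP) lies between the finger pads; the fingertips stand 22 mm ahead of it and the grasp point (between the pads) lies 3 mm ahead of it; z points along the fingers, y is the line along which they close (so a half turn about z gives the same grasp; the last joint's range is limited). The gripper opens to 87 mm and grips with 3 to 60 N. Pads are 19 mm wide; open, the fingers measure 117 mm over their backs; the gripper's body (75 mm by 190 mm) begins 51 mm behind the grasp point.
Start: joints at [-1.454, 0.527, 1.433, -0, 1.181, -0.178], TCP at [0.182, -0.598, 0.245] pointing down, gripper open.
Joint ranges: [-3.08, 3.08], [-0.75, 2.2], [0.22, 2.44], [-1.43, 4.57], [0, 2.65], [-2.85, 2.85]. Speed limits (rad/s): [2.79, 2.79, 3.14, 3.14, 3.14, 3.14].

### API

Orientations are given as a unit quaternion [x, y, z, w].
In Python, from rig import robot gives the robot as it stands.
- The arm moves only by the tool move_arm, never from a script. Its argument "series" is text: rows parted by semicolons, each of 6 numbers parted by spaces: the shift along the tool's x, y, z in mm, then the turn, a rotation vector about the tool's x, y, z in degrees. In form: dx dy dz ax ay az; .... A call has 1 to 8 rows; each row is the pose to reach, as a shift and turn from the pose commanded when the call began, along the tool's axes at that moment; what a row does not reach only later rows make up. A row lasts 1/12 s, in which the tool goes at most 41.7 mm and 7.16 degrees, less where a joint would pass 70% of its speed; a pose out of reach is approached as far as the arm can. A call with a gripper value outside its range is refused whole. "jaw" is the opening, from 0 (shut) to 1 (fully open), set as the call begins (left out, the last holds). The fingers move at their own pace and stop on an object; "newtons" is the grip in N (left out, the last holds). Time passes only in rows, so rows that repeat a pose let the fingers close. It gives the time, the measured TCP pose, the force, the opening and the grip force at its end, in the units of the state.
- robot.get_obs(): the state, without advancing time (a new reading comes with each control period).
- robot.camera(name): name is "side" or "top"; returns a dict with "img" (400x640x3 uint8, red, green, blue), "mtx" (3x3 intrinsics, pixels), "world_to_cam" (4x4, takes a point from world to camera coordinates). Camera axes: x right, y down, z forward; pixel columns grow to the right and rows downward; lengths in m; the calibration is good to about 2 mm. A picture is of the moment at which its call begins. There is no depth.
- robot.hand_in(): hands the job in; it is judged then, once.
Trained networks look in a picture, given as the dict that the camera call returned (one of the last four; its "shot" number tells which), for a name from the list of things; names that differ only in an ending like _2 or _b are one class to them, and where a whole thing is asked for, a point or a joint stands for the part that bears it (a point fixed in the world has none). Each returns a list of dicts, best first, with "p" (0 to 1); they miss things now and then, are a little off and sometimes report something else, mostly with a low value. They report only what shows in the picture. A call takes as long as a camera call. They do not tell look-alikes from the thing itself.
- robot.search_frame(picture, thing): "xyz" ([x, y, z] in m, in world coordinates, good to about 4 mm: the middle of the surface that is visible of it).
- robot.tip_of(picture, thing): "xyz" ([x, y, z] in m, in world coordinates, good to about 4 mm: a listed point, or the origin of a listed thing).
The state is a dict: "time": time; "q": joint angles; "joint_velocities": joint speeds; "joint_torque": joint torques, N m; "position": TCP position; "tool_rot": TCP orientation; "ft_force": force on the tool from outside, world axes, zero at the start; "moment": the same for the moment, N m; "grip_width": finger opening in m; "grip_force": force on a finger pad.
Only numpy, scipy, OpenCV 4.12 (cv2) and the standard library are available. Lean on these libraries where they do the work, as an engineer would, in place of code of your own. Each camera call takes 0.05 s, during which the arm holds its last target. There are 200 camera calls.

### The job

Fit the steel bowl to the blue dosing head: pick it up by its black handle, raise it from below into the steel ring under the head with the handle at the ring's yellow mark, and twist it counter-clockwise (seen from above) until its lugs pass the hump and drop into their seats with the handle at the red mark. Let go, so that the bowl hangs locked in the ring by itself. Leave the other things where they stand.

Things in the scene. Friction and masses are not known exactly. Their poses are not given: they have to be found in the camera images.
- bowl: Loose steel bowl, 68 mm tall, 65 mm wide, 0.2 kg, on the table, with one straight handle. Origin: centre of its underside; z up the bowl's axis; the handle runs along its -x, axis 34 mm above the underside: thin neck (12 mm wide, 10 tall) to 70 mm from the bowl's axis, then a black flat-sided grip from 70 to 128 mm, 18 mm wide (along y), 17 mm tall. Weight is mostly in the bowl: grip firmly.
- bowl_handle (a point): Middle of the bowl's black grip, 102 mm from the bowl's axis, 34 mm above the underside; grasp here across the 18 mm width.
- bowl_rim (a point): Centre of the bowl's top rim, 68 mm above its underside. Three lugs stand out at the rim, 120 degrees apart, one right over the handle: 14.5 mm wide, 6 mm thick (62 to 68 mm above the underside), reaching out to 44.5 mm from the axis.
- dosing_stand: Fixed stand, 352 mm tall: foot and column at the back, blue round head (184 mm across, 206 to 332 mm up) hanging to the front over a bayonet ring; free below. Origin: on the table under the ring's axis; z up, -x its front. A hand pointing straight down does not fit over the handle under the head: lean it 25 to 45 degrees outward, away from the axis, in the handle's vertical plane.
- mount_ring (a point): Centre of the ring's lower opening, on its axis, 180 mm above the table. Steel skirt 104 mm across, 180 to 206 mm up, open below, flat ceiling at 206 mm. Bowl's neck has 3 mm play all round. Underside of bowl above table: 121 to 138 mm lugs are in the ring, 129 to 138 they turn clear of the hump (138: rim on ceiling), 124 locked and hanging.
- entry_mark (a point): Raised yellow bar on the skirt, 55 mm from the axis, 192 mm up, 50 degrees from the stand's front towards its +y side. With the handle under it (within 6 degrees) the three lugs pass up through the ring's slots. Inside, counter-clockwise from above, each track climbs in small steps from 183 to a hump at 190 mm, then drops to a seat at 186 mm, ended by a stop.
- lock_mark (a point): Raised red bar on the skirt, 55 mm from the axis, 192 mm up, straight at the stand's front (-x): handle direction when locked, 50 degrees counter-clockwise (from above) of the yellow bar. From about 46 degrees of turn on the lugs can drop 4 mm behind the hump; the stop comes at about 54 degrees.
- sealed_can_a: Bystander: closed tin can, 71 mm across, 107 mm tall; origin centre of underside.
- spray_bottle: Bystander: spray bottle with blue head, 77 mm, 198 mm tall; origin centre of underside.
- oil_can: Bystander: small orange oil can with bent spout, 80 mm, 152 mm tall; origin centre of underside.
- tape_roll: Bystander: roll of white tape lying flat, 68 mm across, 24 mm tall; origin centre of underside.
- marker_red: Bystander: red marker pen lying on the table, 140 mm long, 13 mm thick; origin centre of underside.
There are look-alikes about, which are no part of the job. Leave any green look-alike of the bowl alone.

How it is judged:
On the way:
1. the bowl is raised into the ring at the yellow mark, its lugs up through the slots (z of bowl in the frame of dosing_stand above 0.1215 m and horizontal distance between bowl_rim and mount_ring below 0.008 m and angle between the x axis of bowl and the x axis of dosing_stand, either way round above 0.5 rad), for 0.1 s.
At the end, for the whole second after the job is handed in: The bowl hangs by itself, at rest and released, locked in the ring: underside 120 to 126.5 mm above the table (lugs down in their seats), rim within 7 mm of the ring's axis, upright within 5 degrees, handle within 9 degrees of the red mark at the stand's front (z of bowl in the frame of dosing_stand between 0.12 and 0.1265 m and horizontal distance between bowl_rim and mount_ring below 0.007 m and x of bowl_handle in the frame of dosing_stand below -0.08 m and angle between the x axis of bowl and the x axis of dosing_stand, either way round below 0.16 rad and angle between bowl's own z axis and vertical below 0.09 rad and linear speed of bowl below 0.02 m/s and angular speed of bowl below 0.2 rad/s and contact force between bowl and the fingers below 0.1 N); the robot touches nothing.
It fails at once if another thing on the table is pushed more than 30 mm or knocked over (distance of any of sealed_can_a, spray_bottle, oil_can, tape_roll, marker_red from where it was at the start of the episode above 0.03 m or angle between any of sealed_can_a, spray_bottle, oil_can's own z axis and vertical above 0.5 rad).
It also fails if it takes over 54 s, if anything falls off the work surface, if the arm or the gripper's body presses on something with over 40 N, if the wrist force passes 120 N, or if a joint passes its speed limit or range.

## Working session

There is one attempt and no reset: what is moved stays moved. The work goes in short steps, Python scripts to look and compute and a tool call to move; the robot and the scene stay as the last step left them, time stands still between calls to the robot, and variables do not carry over. Pictures are saved under pics/ and viewed, at most 10 in all, crops included, and the job is handed in when it is done.

Besides the shell and the picture viewer there is one more tool, called after "Request:" as a command line: name --argument value ..., lists and objects as JSON in quotes. move_arm: Moves the arm, as the interface text tells. Its arguments: {"type":"object","properties":{"series":{"type":"string"},"jaw":{"type":"number"},"newtons":{"type":"number"}},"required":["series"]}

```bash
ls; mkdir -p pics; python3 - <<'E'
from rig import robot
import cv2,numpy as np
for c in("side","top"):
    p=robot.camera(c); cv2.imwrite(f"pics/{c}0.png",p["img"][:,:,::-1])
    M=np.array(p["world_to_cam"]);print(c,"campos",(-M[:3,:3].T@M[:3,3]).round(3),"fwd",M[2,:3].round(2))
    for t in["bowl","bowl_handle","bowl_rim","dosing_stand","mount_ring","entry_mark","lock_mark","sealed_can_a","spray_bottle","oil_can","tape_roll","marker_red"]:
        print(t,[(np.round(d["xyz"],3).tolist(),round(d["p"],2)) for d in robot.tip_of(p,t)[:3]])
o=robot.get_obs();print(o)
E
```

```text
pics
side campos [0.239 0.669 1.104] fwd [ 0.23 -0.49 -0.84]
bowl [([0.35, 0.126, -0.004], 0.79), ([0.513, 0.235, 0.001], 0.57)]
bowl_handle [([0.283, 0.2, 0.034], 0.71)]
bowl_rim [([0.346, 0.132, 0.069], 0.81), ([0.512, 0.233, 0.07], 0.72)]
dosing_stand []
mount_ring []
entry_mark [([0.61, 0.02, 0.192], 0.85), ([0.67, 0.267, 0.003], 0.54)]
lock_mark []
sealed_can_a [([0.669, 0.269, 0.002], 0.94)]
spray_bottle [([0.485, 0.493, 0.003], 0.94), ([0.668, 0.267, 0.004], 0.61)]
oil_can [([0.503, -0.282, -0.002], 0.65)]
tape_roll [([0.421, 0.406, 0.005], 0.77)]
marker_red [([0.485, -0.235, 0.0], 0.62)]
top campos [-0.168  0.243  1.579] fwd [ 0.42 -0.08 -0.9 ]
bowl [([0.514, 0.228, 0.002], 0.97), ([0.348, 0.129, 0.001], 0.7), ([0.417, 0.406, 0.005], 0.3)]
bowl_handle [([0.274, 0.197, 0.034], 0.68), ([0.448, 0.316, 0.037], 0.66)]
bowl_rim [([0.349, 0.129, 0.071], 0.94), ([0.516, 0.232, 0.064], 0.75), ([0.507, -0.285, 0.002], 0.73)]
dosing_stand []
mount_ring []
entry_mark [([0.612, 0.025, 0.196], 0.74)]
lock_mark [([0.504, -0.285, 0.004], 0.53)]
sealed_can_a [([0.67, 0.271, -0.003], 0.6)]
spr
[... 175 characters left out ...]
e': 1.3, 'q': array([-1.45449216e+00,  5.27534695e-01,  1.43269285e+00,  3.15635444e-06,
        1.18141167e+00, -1.78470573e-01]), 'joint_velocities': array([-0.00041358, -0.00085029, -0.00177072,  0.00024157, -0.00079778,
        0.00096394]), 'joint_torque': array([ 2.77619738e-04, -4.40020180e+01, -1.76983488e+01,  6.33596443e-02,
        5.03059302e-02, -8.86433156e-06]), 'position': array([ 0.18162159, -0.59800502,  0.24452934]), 'tool_rot': array([ 9.89158217e-01,  1.46853739e-01,  2.18288846e-06, -2.32255615e-05]), 'ft_force': array([ 0.45359627, -0.45883739,  0.18030643]), 'moment': array([-0.01314619, -0.01253136, -0.06424959]), 'grip_force': 0.0, 'grip_width': 0.08717284835661042}
```

View pics/side0.png

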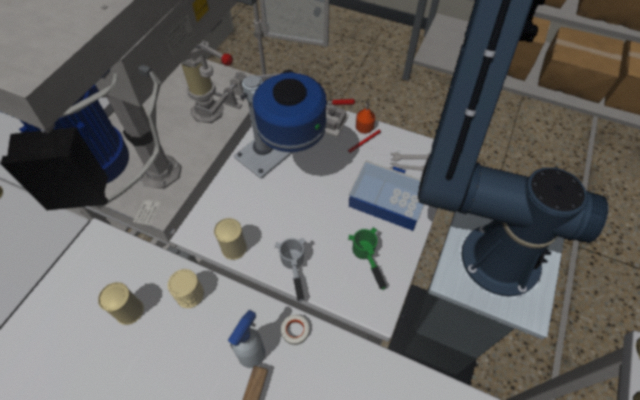

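View pics/top0.png

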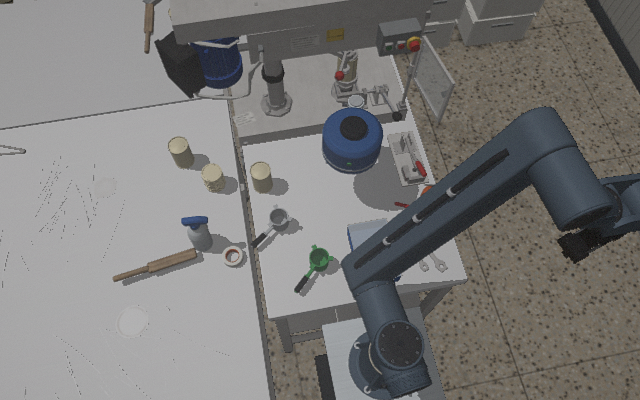

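The side view shows the steel bowl at about (292,250) with its black handle running to (298,288). The green look-alike is at (365,243) and the blue head at (290,108), with its foot plate at (262,155). The top view shows the steel bowl at (278,218), its handle at (262,238) and the head at (352,140). Next I measure the stand's axis and yaw.

```bash
cat > h.py <<'E'
import numpy as np,cv2
from rig import robot
def proj(p,P):
    P=np.atleast_2d(P).astype(float); M=np.array(p["world_to_cam"]);c=P@M[:3,:3].T+M[:3,3]
    u=c@np.array(p["mtx"]).T;return u[:,:2]/u[:,2:]
def ray(p,uv,z):
    M=np.array(p["world_to_cam"]);R=M[:3,:3];o=-R.T@M[:3,3]
    d=R.T@np.linalg.inv(p["mtx"])@np.array([*uv,1.]);return o+d*(z-o[2])/d[2]
E
python3 - <<'E'
from h import *
from scipy.optimize import minimize
a=np.linspace(0,2*np.pi,60)
ims=[]
P=[robot.camera(c) for c in("side","top")]
masks=[]
for p,s in zip(P,((290,108),(352,140))):
    h=cv2.cvtColor(p["img"],cv2.COLOR_RGB2HSV)
    m=((h[...,0]>100)&(h[...,0]<120)&(h[...,1]>130)).astype(np.uint8)
    m=cv2.morphologyEx(m,cv2.MORPH_CLOSE,np.ones((9,9)))
    n,l,st,ce=cv2.connectedComponentsWithStats(m)
    cand=[k for k in range(1,n) if st[k,4]>1000]
    k=min(cand,key=lambda k:np.hypot(*(ce[k]-s)))
    print(st[k],ce[k]);masks.append((l==k).astype(np.uint8))
def cost(v):
    c=0
    for p,m in zip(P,masks):
        pts=np.vstack([np.c_[v[0]+.092*np.cos(a),v[1]+.092*np.sin(a),0*a+z] for z in(.206,.30)]+[np.c_[v[0]+.07*np.cos(a),v[1]+.07*np.sin(a),0*a+.332]])
        h=cv2.convexHull((proj(p,pts)*16).astype(np.int32));q=np.zeros_like(m);cv2.fillPoly(q,[h],1,shift=4)
        c+=(q!=m).sum()
    return c
best=min(((cost((x,y)),x,y) for x in np.arange(.58,.75,.004) for y in np.arange(-.1,.05,.004)));print(best)
v=best[1:]
for i,(p,s) in enumerate(zip(P,((225,60,120,130),(300,95,120,100)))):
    im=p["img"][:,:,::-1].copy();x,y,w,hh=s
    c=cv2.resize(im[y:y+hh,x:x+w],None,fx=4,fy=4,interpolation=cv2.INTER_CUBIC)
    for z in(.206,.332):
        q=proj(p,np.c_[v[0]+.092*np.cos(a),v[1]+.092*np.sin(a),0*a+z])
        cv2.polylines(c,[((q-[x,y])*4).astype(np.int32)],True,(0,255,0),1)
    q=(proj(p,[[.611,.0225,.192],[.611,.0225,0]])-[x,y])*4
    cv2.circle(c,tuple(q[0].astype(int)),4,(0,0,255),1)
    ims.append(cv2.resize(c,(400,420) if i==0 else (400,334)))
cv2.imwrite("pics/head.png",np.hstack([ims[0],cv2.copyMakeBorder(ims[1],0,86,0,0,0)]))
p=P[0]
for uv in((235,155),(262,176),(292,150)):print(ray(p,uv,.0).round(3))
E
```

```text
[ 253   72   73   72 3285] [288.21400304 110.22252664]Traceback (most recent call last):
  File "<stdin>", line 13, in <module>
ValueError: min() iterable argument is empty
```

```bash
python3 - <<'E'
from h import *
a=np.linspace(0,2*np.pi,60)
ims=[]
P=[robot.camera(c) for c in("side","top")]
masks=[]
for p,s in zip(P,((290,108),(352,140))):
    h=cv2.cvtColor(p["img"],cv2.COLOR_RGB2HSV); print(h[s[1]+8:s[1]+11,s[0]])
    m=((h[...,0]>98)&(h[...,0]<125)&(h[...,1]>110)).astype(np.uint8)
    m=cv2.morphologyEx(m,cv2.MORPH_OPEN,np.ones((3,3)))
    n,l,st,ce=cv2.connectedComponentsWithStats(m)
    cand=[k for k in range(1,n) if st[k,4]>300]
    k=min(cand,key=lambda k:np.hypot(*(ce[k]-s)))
    print(st[k],ce[k]);q=np.zeros_like(m);cv2.fillPoly(q,[cv2.convexHull(np.argwhere(l==k)[:,::-1].astype(np.int32))],1);masks.append(q)
def cost(v):
    c=0
    for p,m in zip(P,masks):
        pts=np.vstack([np.c_[v[0]+.092*np.cos(a),v[1]+.092*np.sin(a),0*a+z] for z in(.206,.30)]+[np.c_[v[0]+.07*np.cos(a),v[1]+.07*np.sin(a),0*a+.332]])
        h=cv2.convexHull((proj(p,pts)*16).astype(np.int32));q=np.zeros_like(m);cv2.fillPoly(q,[h],1,shift=4)
        c+=int((q!=m).sum())
    return c
best=min(((cost((x,y)),x,y) for x in np.arange(.58,.75,.003) for y in np.arange(-.12,.05,.003)));print(best)
v=best[1:]
for i,(p,s) in enumerate(zip(P,((225,60,120,130),(300,95,120,100)))):
    im=p["img"][:,:,::-1].copy();x,y,w,hh=s
    c=cv2.resize(im[y:y+hh,x:x+w],None,fx=4,fy=4,interpolation=cv2.INTER_CUBIC)
    for z in(.206,.332):
        q=proj(p,np.c_[v[0]+.092*np.cos(a),v[1]+.092*np.sin(a),0*a+z])
        cv2.polylines(c,[((q-[x,y])*4).astype(np.int32)],True,(0,255,0),1)
    q=(proj(p,[[.611,.0225,.192]])-[x,y])*4
    cv2.circle(c,tuple(q[0].astype(int)),4,(0,0,255),1)
    ims.append(cv2.resize(c,(400,int(hh*400/120))))
ims[1]=cv2.copyMakeBorder(ims[1],0,len(ims[0])-len(ims[1]),0,0,0)
cv2.imwrite("pics/head.png",np.hstack(ims))
for uv in((235,155),(262,176),(292,150)):print(ray(P[0],uv,.0).round(3))
E
```

```text
[[108 192 101]
 [109 189 108]
 [109 188 107]]
[ 253   72   73   73 3464] [288.57909931 110.51963048]
[[110 122 113]
 [109 121 112]
 [109 122 113]]
[ 324  108   56   49 1492] [350.39879357 132.07506702]
(2100, np.float64(0.64), np.float64(-0.038999999999999924))
[ 0.834 -0.018  0.   ]
[0.718 0.019 0.   ]
[ 0.679 -0.11   0.   ]
```

View pics/head.png

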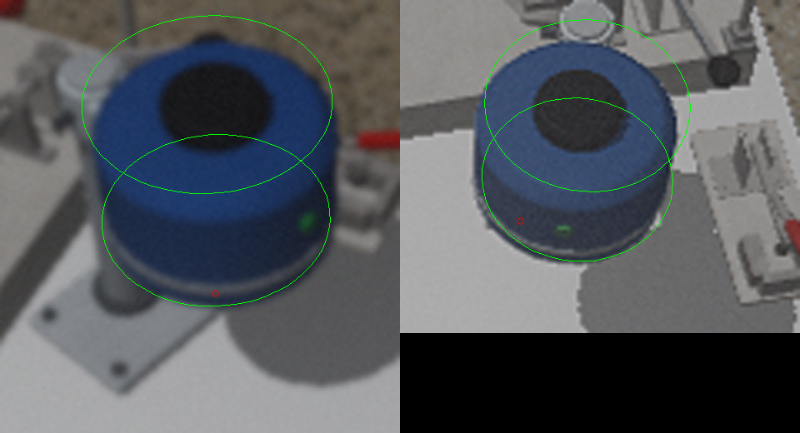

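The head's bottom rim puts the axis near (0.638, -0.035). The foot plate edges give the stand's front at about 162° in world. I set out now and refine on the way.

```bash
cat >> h.py <<'E'
from scipy.spatial.transform import Rotation as Ro
def pose(g,phi,th):
    """g grasp point world, phi handle direction (deg), th lean (deg) -> TCP pos, R"""
    f,t=np.radians([phi,th]);r=np.array([np.cos(f),np.sin(f),0])
    z=-np.cos(t)*np.array([0,0,1])-np.sin(t)*r;y=np.array([np.sin(f),-np.cos(f),0])
    return np.array(g)-.003*z,np.c_[np.cross(y,z),y,z]
def delta(a,b):
    return np.r_[a[1].T@(b[0]-a[0])*1000,Ro.from_matrix(a[1].T@b[1]).as_rotvec(degrees=True)].round(1)
def now():
    o=robot.get_obs();return np.array(o["position"]),Ro.from_quat(o["tool_rot"]).as_matrix()
def chain(W):
    a=now()
    for w in W:
        b=pose(*w);print(w,delta(a,b),"|d|",int(np.linalg.norm(b[0]-a[0])*1000));a=b
E
python3 - <<'E'
from h import *
chain([((.40,-.35,.42),50-20,0),((.47,0,.42),80,10),((.40,.33,.38),120,25),((.40,.375,.15),128,35)])
P=[robot.camera(c) for c in("side","top")]
# black handle near the steel bowl
for p in P:
    c=proj(p,[[.444,.320,.04]])[0].astype(int);x,y=c-14
    g=p["img"][y:y+28,x:x+28].max(2);m=(g<70)
    k=np.argwhere(m)[:,::-1]+[x,y];print(len(k))
    mu=k.mean(0);w=np.array([ray(p,q,.038)[:2] for q in k]);cc=w.mean(0)
    e=np.linalg.svd(w-cc)[2][0];t=(w-cc)@e;print("handle",cc.round(4),"ang",np.degrees(np.arctan2(e[1],e[0])).round(1),"len",t.ptp() if hasattr(t,'ptp') else np.ptp(t))
# LED
from scipy.optimize import least_squares
uv=[]
for p,s in zip(P,((317,126),(349,164))):
    x,y=s[0]-5,s[1]-5;im=p["img"][y:y+11,x:x+11].astype(int);d=im[...,1]-im[...,2]
    k=np.argwhere(d>d.max()*.5);uv.append(k.mean(0)[::-1]+[x,y])
r=least_squares(lambda X:np.r_[proj(P[0],X)[0]-uv[0],proj(P[1],X)[0]-uv[1]],[.56,0,.25]);print("LED",uv,r.x.round(3),r.fun.round(1))
E
```

```text
((0.4, -0.35, 0.42), 30, 0) [ 281.  -173.9 -178.5    0.     0.   -13.1] |d| 375
((0.47, 0, 0.42), 80, 10) [ 236.  -268.5    0.    -4.4   -9.4  -49.9] |d| 357
((0.4, 0.33, 0.38), 120, 25) [ 315.5 -127.1  -14.8  -12.1  -14.4  -38.3] |d| 340
((0.4, 0.375, 0.15), 128, 35) [133.   22.3 192.   -4.  -10.   -6.9] |d| 234
126
handle [0.4517 0.3105] ang 125.1 len 0.05590631435621391
95
handle [0.4526 0.3145] ang 135.6 len 0.07853155586117332
LED [array([316.75      , 126.41666667]), array([348.5, 163. ])] [0.542 0.004 0.29 ] [-0.3 -0.3 -0.   0.5]
```

Request:
move_arm --series "280 -174 -178 0 0 -13;280 -174 -178 0 0 -13;280 -174 -178 0 0 -13;280 -174 -178 0 0 -13;280 -174 -178 0 0 -13;280 -174 -178 0 0 -13;280 -174 -178 0 0 -13;280 -174 -178 0 0 -13" --jaw 1 --newtons 50

```text
time: 2.27
position: [0.3758, -0.3758, 0.4041]
tool_rot: [0.966, 0.258, 0.0, 0.0]
ft_force: [0.3, 0.3, -0.8]
grip_width: 0.0869
grip_force: 0.0
```

```bash
python3 - <<'E'
from h import *
chain([((.47,0,.42),80,10),((.40,.33,.38),120,25),((.40,.375,.15),128,35)])
E
```

```text
((0.47, 0, 0.42), 80, 10) [ 269.2 -279.4  -18.9   -4.3   -9.3  -50. ] |d| 388
((0.4, 0.33, 0.38), 120, 25) [ 315.5 -127.1  -14.8  -12.1  -14.4  -38.3] |d| 340
((0.4, 0.375, 0.15), 128, 35) [133.   22.3 192.   -4.  -10.   -6.9] |d| 234
```

Request:
move_arm --series "269 -279 -19 -4.3 -9.3 -50;269 -279 -19 -4.3 -9.3 -50;269 -279 -19 -4.3 -9.3 -50;269 -279 -19 -4.3 -9.3 -50;269 -279 -19 -4.3 -9.3 -50;269 -279 -19 -4.3 -9.3 -50;269 -279 -19 -4.3 -9.3 -50;269 -279 -19 -4.3 -9.3 -50"

```text
time: 2.93
position: [0.4555, -0.052, 0.4197]
tool_rot: [0.761, 0.642, -0.067, 0.056]
ft_force: [0.0, -1.3, -0.5]
grip_width: 0.0868
grip_force: 0.0
```

```bash
python3 - <<'E'
from h import *
chain([((.40,.30,.38),118,25)])
E
```

```text
((0.4, 0.3, 0.38), 118, 25) [ 339.9 -114.7  -22.1  -11.4  -14.5  -36. ] |d| 359
```

Request:
move_arm --series "340 -115 -22 -11 -14 -36;340 -115 -22 -11 -14 -36;340 -115 -22 -11 -14 -36;340 -115 -22 -11 -14 -36;340 -115 -22 -11 -14 -36;340 -115 -22 -11 -14 -36;340 -115 -22 -11 -14 -36;340 -115 -22 -11 -14 -36"

```text
time: 3.6
position: [0.4038, 0.2754, 0.3851]
tool_rot: [0.506, 0.836, -0.11, 0.18]
ft_force: [1.6, -0.9, -0.1]
grip_width: 0.0871
grip_force: 0.0
```

```bash
python3 - <<'E'
from h import *
P=[robot.camera(c) for c in("side","top")]
for p in P:
    for t in["bowl","bowl_handle","bowl_rim","entry_mark","lock_mark","mount_ring","dosing_stand","spray_bottle"]:
        print(t,[(np.round(d["xyz"],3).tolist(),round(d["p"],2)) for d in robot.tip_of(p,t)[:3]])
    print(proj(p,[[.512,.232,.068],[.447,.317,.034]]))
cv2.imwrite("pics/a.png",np.hstack([cv2.resize(P[0]["img"][170:330,200:400,::-1],None,fx=2,fy=2),cv2.resize(P[1]["img"][150:310,160:360,::-1],None,fx=2,fy=2)]))
b=np.array([.513,.232]);r=lambda f:np.array([np.cos(np.radians(f)),np.sin(np.radians(f))])
g=b+.106*r(128)
chain([((*(g+.05*r(128)),.12),128,35),((*g,.035),128,35)])
E
```

```text
bowl [([0.356, 0.128, -0.006], 0.95), ([0.513, 0.239, 0.001], 0.9)]
bowl_handle [([0.451, 0.318, 0.036], 0.79), ([0.277, 0.2, 0.032], 0.76)]
bowl_rim [([0.344, 0.13, 0.068], 0.95), ([0.513, 0.234, 0.068], 0.85)]
entry_mark [([0.611, 0.019, 0.192], 0.59)]
lock_mark [([0.454, 0.32, 0.034], 0.51), ([0.514, 0.236, 0.0], 0.31)]
mount_ring []
dosing_stand []
spray_bottle [([0.487, 0.494, 0.006], 0.75), ([0.672, 0.266, 0.0], 0.34)]
[[290.60340926 248.60249901]
 [299.52222214 291.9276087 ]]
bowl [([0.511, 0.23, -0.001], 0.58)]
bowl_handle []
bowl_rim [([0.516, 0.229, 0.066], 0.65), ([0.49, 0.494, 0.003], 0.22)]
entry_mark [([0.613, 0.025, 0.196], 0.76)]
lock_mark [([0.49, 0.493, 0.002], 0.47), ([0.419, 0.403, 0.006], 0.2)]
mount_ring []
dosing_stand []
spray_bottle []
[[278.91469646 216.01526726]
 [257.23894709 242.28716993]]
((np.float64(0.4169568098491973), np.float64(0.3549296775626487), 0.12), 128, 35) [171.2  48.5 210.7  -5.3 -10.6  -9. ] |d| 275
((np.float64(0.4477398836154802), np.float64(0.31552913988231257), 0.035), 128, 35) [ 7.8 -0.  98.3  0.   0.   0. ] |d| 98
```

View pics/a.png

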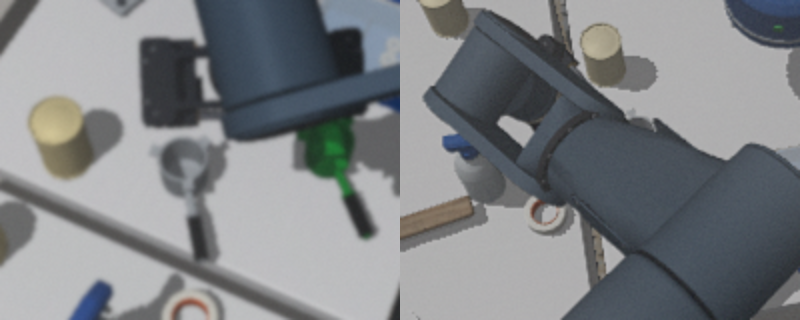

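Steel bowl at about (292,252) px and grip mid at (299.5,289) px in the side view. Both match the estimate of bowl (0.513, 0.232) and handle direction about 127°.

```bash
python3 - <<'E'
from h import *
b=np.array([.513,.232]);f=np.radians(127.5);g=b+.105*np.array([np.cos(f),np.sin(f)])
chain([((*g,.16),127.5,35),((*g,.035),127.5,35)])
E
```

```text
((np.float64(0.44908004995408435), np.float64(0.3153021007305797), 0.16), 127.5, 35) [109.1  58.5 194.9  -5.1 -10.6  -8.6] |d| 230
((np.float64(0.44908004995408435), np.float64(0.3153021007305797), 0.035), 127.5, 35) [ 71.7   0.  102.4   0.    0.    0. ] |d| 124
```

Request:
move_arm --series "109 58 195 -5.1 -10.6 -8.6;109 58 195 -5.1 -10.6 -8.6;109 58 195 -5.1 -10.6 -8.6;109 58 195 -5.1 -10.6 -8.6;109 58 195 -5.1 -10.6 -8.6;109 58 195 -5.1 -10.6 -8.6;109 58 195 -5.1 -10.6 -8.6"

```text
time: 5.08
position: [0.4463, 0.3157, 0.1571]
tool_rot: [0.42, 0.856, -0.136, 0.268]
ft_force: [-0.1, -1.3, 0.8]
grip_width: 0.0871
grip_force: 0.0
```

```bash
python3 - <<'E'
from h import *
b=np.array([.513,.232]);f=np.radians(127.5);g=b+.105*np.array([np.cos(f),np.sin(f)])
chain([((*g,.036),127.5,35)])
p=robot.camera("side")
cv2.imwrite("pics/b.png",cv2.resize(p["img"][200:380,200:400,::-1],None,fx=3,fy=3))
print((proj(p,[(*g,.034),now()[0]])-[200,200])*3)
E
```

```text
((np.float64(0.44908004995408435), np.float64(0.3153021007305797), 0.036), 127.5, 35) [67.7  3.  97.4 -0.4 -0.   0.3] |d| 118
[[297.20818139 273.05096793]
 [294.02141188 214.48303768]]
```

View pics/b.png

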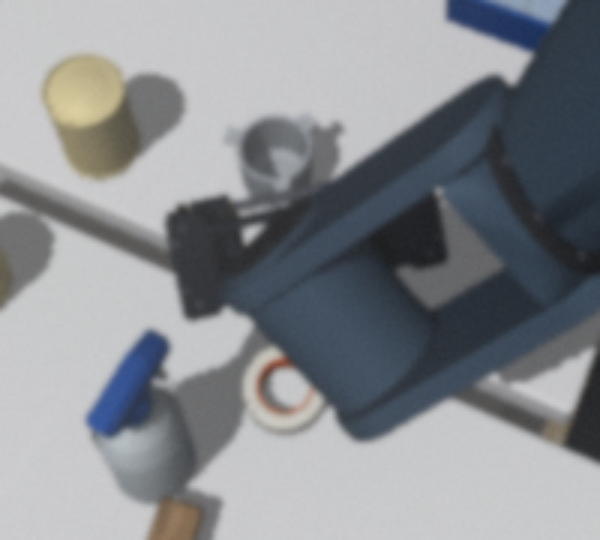

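The bottle's head at crop (160,340) stays left of the gripper body, whose left edge is at about column 185, so descending straight down is clear.

Request:
move_arm --series "17 1 24 0 0 0;34 2 48 0 0 0;51 3 72 -0.4 0 0.3;68 3 97 -0.4 0 0.3;68 3 97 -0.4 0 0.3"

```text
time: 5.55
position: [0.4486, 0.3172, 0.0413]
tool_rot: [0.422, 0.855, -0.131, 0.27]
ft_force: [-0.1, 0.5, 0.7]
grip_width: 0.087
grip_force: 0.0
```

Request:
move_arm --series "0 0 0 0 0 0;0 0 0 0 0 0;0 0 0 0 0 0;0 0 0 0 0 0;0 0 0 0 0 0;0 0 0 0 0 0;0 0 0 0 0 0;0 0 0 0 0 0" --jaw 0 --newtons 50

```text
time: 6.22
position: [0.45, 0.3184, 0.0442]
tool_rot: [0.423, 0.855, -0.129, 0.272]
ft_force: [-0.1, -0.3, 0.0]
grip_width: 0.0418
grip_force: 0.0
```

```bash
python3 - <<'E'
from h import *
o=robot.get_obs();print(o["ft_force"],o["grip_force"],o["grip_width"])
p=robot.camera("side")
for t in["bowl","bowl_handle","bowl_rim"]:print(t,[(np.round(d["xyz"],3).tolist(),round(d["p"],2)) for d in robot.tip_of(p,t)[:3]])
a=now();print(a[0]+.003*a[1][:,2])
up=a[0]+[0,0,.05];print(delta(a,(up,a[1])))
E
```

```text
[-0.05071009 -0.25977461  0.0095075 ] 0.0 0.041816090728405995
bowl [([0.517, 0.237, -0.002], 0.71)]
bowl_handle [([0.456, 0.317, 0.034], 0.89)]
bowl_rim [([0.51, 0.236, 0.07], 0.74)]
[0.45092334 0.31689733 0.04133154]
[-28.7   0.4 -41.    0.    0.    0. ]
```

Request:
move_arm --series "4 0 5 0 0 0;4 0 5 0 0 0;4 0 5 0 0 0;4 0 5 0 0 0;4 0 5 0 0 0;4 0 5 0 0 0;4 0 5 0 0 0;4 0 5 0 0 0" --jaw 0 --newtons 55

```text
time: 7.08
position: [0.4497, 0.3183, 0.0375]
tool_rot: [0.423, 0.855, -0.129, 0.272]
ft_force: [0.5, -1.6, 0.6]
grip_width: 0.0178
grip_force: 54.6
```

```bash
python3 - <<'E'
from h import *
o=robot.get_obs();print(o["ft_force"],o["grip_force"],o["grip_width"])
p=robot.camera("side")
for t in["bowl","bowl_handle","bowl_rim"]:print(t,[(np.round(d["xyz"],3).tolist(),round(d["p"],2)) for d in robot.tip_of(p,t)[:3]])
a=now();print(a[0]+.003*a[1][:,2])
up=a[0]+[0,0,.05];print(delta(a,(up,a[1])))
E
```

```text
[ 0.50374817 -1.59994159  0.64321641] 54.63740408259582 0.01775441241359679
bowl [([0.512, 0.236, -0.001], 0.63)]
bowl_handle [([0.454, 0.317, 0.033], 0.97)]
bowl_rim [([0.513, 0.236, 0.07], 0.7)]
[0.45070435 0.31709254 0.035034  ]
[-28.7   0.4 -41.    0.    0.    0. ]
```

Gripped on the 18 mm width. I lift 50 mm and refine the stand's axis and yaw from the edges.

Request:
move_arm --series "-7 0 -10 0 0 0;-14 0 -20 0 0 0;-21 0 -30 0 0 0;-29 0 -41 0 0 0;-29 0 -41 0 0 0"

```text
time: 7.7
position: [0.4507, 0.3196, 0.091]
tool_rot: [0.423, 0.855, -0.126, 0.273]
ft_force: [0.4, 0.5, -2.0]
grip_width: 0.0173
grip_force: 54.6
```

```bash
python3 - <<'E'
from h import *
o=robot.get_obs();print(o["ft_force"],o["moment"],o["grip_force"],o["grip_width"])
P=[robot.camera(c) for c in("side","top")]
for p in P:
  for t in["bowl","bowl_handle","bowl_rim"]:print(t,[(np.round(d["xyz"],3).tolist(),round(d["p"],2)) for d in robot.tip_of(p,t)[:3]])
a=now();g=a[0]+.003*a[1][:,2];y=a[1][:,1];print("g",g,"phi",np.degrees(np.arctan2(y[0],-y[1])),"lean",np.degrees(np.arcsin(np.hypot(*a[1][:2,2]))),"y",y)
from scipy.optimize import fsolve
for rows in (((92,116),(128,142)),):
  cs=[]
  for p,(r0,r1),c0 in zip(P,rows,(290,352)):
    g_=cv2.GaussianBlur(p["img"],(3,3),0).astype(float);L=[]
    for r in range(r0,r1):
        d=np.abs(np.diff(g_[r],axis=0)).sum(1)
        # outermost strong edge scanning around
        l=c0-50+np.argmax(d[c0-50:c0-20]);q=c0+20+np.argmax(d[c0+20:c0+50]);L.append((l+.5,q+.5))
    L=np.array(L);print(L[::4].tolist());cs.append(np.median(L.mean(1)))
  print(cs)
  for z in(.23,.25,.27,.29):
    print(z,fsolve(lambda v:[proj(P[i],[[v[0],v[1],z]])[0][0]-cs[i] for i in(0,1)],[.63,-.03]).round(4))
q=[ray(P[0],uv,.012)[:2] for uv in((234,156.6),(261.6,177.9),(291,154.5))]
for i in(0,1):d=q[i+1]-q[i];print(q[i],np.degrees(np.arctan2(d[1],d[0])))
E
```

```text
[ 0.37207896  0.47778564 -1.97319842] [0.76246056 0.38695064 0.07099532] 54.62786951502494 0.01728262152301199
bowl [([0.517, 0.24, 0.054], 0.67), ([0.516, 0.236, 0.12], 0.38)]
bowl_handle [([0.454, 0.319, 0.089], 0.93)]
bowl_rim [([0.515, 0.236, 0.122], 0.88), ([0.349, 0.128, 0.068], 0.54)]
bowl [([0.508, 0.233, 0.052], 0.91), ([0.347, 0.126, 0.004], 0.8)]
bowl_handle [([0.45, 0.319, 0.086], 0.93), ([0.272, 0.202, 0.033], 0.63), ([0.672, 0.27, -0.002], 0.37)]
bowl_rim [([0.516, 0.23, 0.114], 0.69), ([0.35, 0.128, 0.067], 0.57), ([0.511, 0.234, 0.053], 0.56)]
g [0.45026591 0.31662605 0.08461966] phi 127.52674313907576 lean 34.99010692022846 y [0.79304466 0.60911289 0.00785236]
[[254.5, 324.5], [240.5, 325.5], [246.5, 326.5], [248.5, 326.5], [248.5, 325.5], [247.5, 325.5]]
[[322.5, 381.5], [322.5, 382.5], [321.5, 382.5], [321.5, 381.5]]
[np.float64(287.0), np.float64(352.0)]
0.23 [ 0.6447 -0.0344]
0.25 [ 0.6425 -0.0325]
0.27 [ 0.6403 -0.0306]
0.29 [ 0.6381 -0.0287]
[ 0.82728174 -0.00355521] 162.75495532020477
[0.71052397 0.03268796] -109.44819622665719
```

```bash
python3 - <<'E'
from h import *
from scipy.optimize import fsolve
P=[robot.camera(c) for c in("side","top")]
for cs in((289.5,352),(290,352.3)):
  for z in(.25,.28):print(cs,z,fsolve(lambda v:[proj(P[i],[[v[0],v[1],z]])[0][0]-cs[i] for i in(0,1)],[.63,-.03]).round(4))
A=np.array([.634,-.031]);r=lambda f:np.array([np.cos(np.radians(f)),np.sin(np.radians(f))])
B=.1035
g=A+B*r(112)
chain([((*(g+.09*r(112)),.105),118,35),((*g,.105),112,35)])
a=np.linspace(0,2*np.pi,60);ims=[]
for i,(p,s) in enumerate(zip(P,((225,60,120,130),(300,95,120,100)))):
    x,y,w,hh=s;c=cv2.resize(p["img"][y:y+hh,x:x+w,::-1],None,fx=3.34,fy=3.34,interpolation=cv2.INTER_CUBIC)
    for z,R in((.206,.092),(.27,.092),(.332,.04)):
        cv2.polylines(c,[((proj(p,np.c_[A[0]+R*np.cos(a),A[1]+R*np.sin(a),0*a+z])-[x,y])*3.34).astype(np.int32)],True,(0,255,0),1)
    F=lambda *P3:cv2.polylines(c,[((proj(p,P3)-[x,y])*3.34).astype(np.int32)],False,(0,0,255),1)
    F((*(A+.092*r(162)),.206),(*(A+.092*r(162)),.3));F((*(A+.09*r(112)),.206),(*(A+.09*r(112)),.3))
    ims.append(c)
ims[1]=cv2.copyMakeBorder(ims[1],0,len(ims[0])-len(ims[1]),0,0,0)
cv2.imwrite("pics/head2.png",np.hstack(ims)[:, :800])
E
```

```text
(289.5, 352) 0.25 [ 0.6343 -0.0306]
(289.5, 352) 0.28 [ 0.6312 -0.0279]
(290, 352.3) 0.25 [ 0.6332 -0.0314]
(290, 352.3) 0.28 [ 0.6302 -0.0286]
((np.float64(0.5615136241740211), np.float64(0.14841007585867336), 0.105), 118, 35) [-176.5  -13.9   98.7    5.8   -0.     7.5] |d| 202
((np.float64(0.5952282175814532), np.float64(0.0649635289476625), 0.105), 112, 35) [-73.3  -9.2  51.3   3.4   0.    4.9] |d| 89
```

View pics/head2.png

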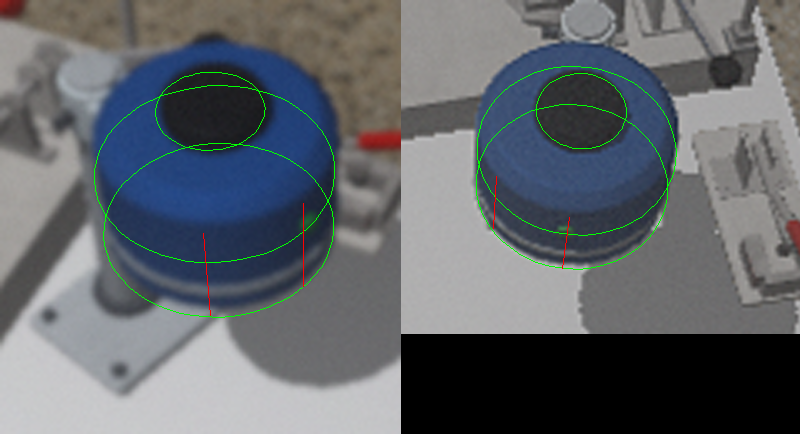

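The overlay puts the axis within a few mm of (0.634, -0.033). The LED at side-crop (307,220) confirms the front at about 162°. I move to staging outside the ring, then under it.

```bash
cat >> h.py <<'E'
r_=lambda f:np.array([np.cos(np.radians(f)),np.sin(np.radians(f))])
B=.1035; HG=.0349
def bw(x,y,z,phi): # bowl pose -> grasp waypoint
    return ((*(np.array([x,y])+B*r_(phi)),z+HG),phi,35)
def where():
    o=robot.get_obs();a=now();g=a[0]+.003*a[1][:,2];y=a[1][:,1];phi=np.degrees(np.arctan2(y[0],-y[1]))
    print("t",o["time"],"bowl",(g[:2]-B*r_(phi)).round(4),(g[2]-HG).round(4),"phi",phi.round(2),"f",o["ft_force"].round(1),"m",o["moment"].round(2),"grip",round(o["grip_width"],4),o["grip_force"].round(1))
E
python3 - <<'E'
from h import *
where()
s=np.array([.634,-.033])+.09*r_(112)
chain([bw(*s,.085,116),bw(.634,-.033,.085,112)])
E
```

```text
Traceback (most recent call last):
  File "h.py", line 29, in where
    print("t",o["time"],"bowl",(g[:2]-B*r_(phi)).round(4),(g[2]-HG).round(4),"phi",phi.round(2),"f",o["ft_force"].round(1),"m",o["moment"].round(2),"grip",round(o["grip_width"],4),o["grip_force"].round(1))
                                                                                                                                                                                    ^^^^^^^^^^^^^^^^^^^^^
AttributeError: 'float' object has no attribute 'round'
```

```bash
sed -i 's/o\["grip_force"\].round(1)/round(o["grip_force"],1)/' h.py
python3 - <<'E'
from h import *
where()
s=np.array([.634,-.033])+.09*r_(112)
chain([bw(*s,.085,116),bw(.634,-.033,.085,112)])
E
```

```text
t 8.2 bowl [0.5134 0.2346] 0.0498 phi 127.52 f [ 0.2  0.6 -3.1] m [ 0.75  0.4  -0.03] grip 0.0173 54.6
((np.float64(0.5549139928998984), np.float64(0.14347173070297464), 0.1199), 116, 35) [-1.85e+02 -2.19e+01  8.63e+01  7.00e+00 -1.00e-01  9.20e+00] |d| 205
((np.float64(0.5952282175814532), np.float64(0.0629635289476625), 0.1199), 112, 35) [-73.8   1.1  51.6   2.3   0.    3.3] |d| 90
```

Request:
move_arm --series "-30 -3 14 1 0 1.5;-60 -7 28 2 0 3;-90 -11 42 3.5 0 4.5;-120 -14 56 4.5 0 6;-150 -18 70 6 0 7.5;-185 -22 86 7 0 9.2;-185 -22 86 7 0 9.2;-185 -22 86 7 0 9.2"

```text
time: 8.87
position: [0.5553, 0.1432, 0.1233]
tool_rot: [0.508, 0.808, -0.159, 0.255]
ft_force: [-0.7, 0.2, -2.3]
grip_width: 0.0174
grip_force: 54.7
```

```bash
python3 - <<'E'
from h import *
where();chain([bw(.634,-.033,.085,112)])
E
```

```text
t 8.8667 bowl [0.6009 0.0484] 0.086 phi 115.72 f [-0.7  0.2 -2.3] m [ 0.84  0.25 -0.02] grip 0.0174 54.7
((np.float64(0.5952282175814532), np.float64(0.0629635289476625), 0.1199), 112, 35) [-71.5   1.3  51.1   2.2  -0.1   3. ] |d| 87
```

Request:
move_arm --series "-18 0 13 0.5 0 0.8;-36 0.6 26 1 0 1.5;-54 1 38 1.6 0 2.2;-71.5 1.3 51 2.2 0 3;-71.5 1.3 51 2.2 0 3;-71.5 1.3 51 2.2 0 3"

```text
time: 9.37
position: [0.5931, 0.067, 0.1216]
tool_rot: [0.532, 0.792, -0.168, 0.248]
ft_force: [-0.6, 0.1, -2.5]
grip_width: 0.0175
grip_force: 54.7
```

```bash
python3 - <<'E'
from h import *
where()
P=[robot.camera(c) for c in("side","top")]
for p in P:
  for t in["bowl","bowl_handle","bowl_rim","entry_mark","lock_mark"]:print(t,[(np.round(d["xyz"],3).tolist(),round(d["p"],2)) for d in robot.tip_of(p,t)[:2]])
where();chain([bw(.634,-.033,.107,112)])
ims=[cv2.resize(p["img"][y:y+130,x:x+130,::-1],None,fx=3,fy=3,interpolation=cv2.INTER_CUBIC) for p,(x,y) in zip(P,((225,70),(290,90)))]
cv2.imwrite("pics/under.png",np.hstack(ims))
E
```

```text
t 9.3667 bowl [ 0.6329 -0.0304] 0.0842 phi 112.22 f [-0.6  0.1 -2.5] m [0.84 0.2  0.03] grip 0.0175 54.7
bowl [([0.351, 0.126, -0.004], 0.92), ([0.632, -0.027, 0.084], 0.47)]
bowl_handle [([0.28, 0.201, 0.03], 0.76)]
bowl_rim [([0.634, -0.029, 0.15], 0.69), ([0.347, 0.129, 0.066], 0.65)]
entry_mark []
lock_mark []
bowl [([0.348, 0.128, 0.003], 0.7), ([0.63, -0.034, 0.086], 0.56)]
bowl_handle [([0.275, 0.2, 0.031], 0.83), ([0.589, 0.065, 0.118], 0.56)]
bowl_rim [([0.351, 0.134, 0.069], 0.58)]
entry_mark []
lock_mark []
t 9.9667 bowl [ 0.6336 -0.0303] 0.085 phi 112.27 f [ 0.3 -0.6 -2.9] m [0.82 0.22 0.02] grip 0.0175 54.7
((np.float64(0.5952282175814532), np.float64(0.0629635289476625), 0.1419), 112, 35) [-14.8  -0.2 -16.5   0.1  -0.1   0.2] |d| 22
```

View pics/under.png

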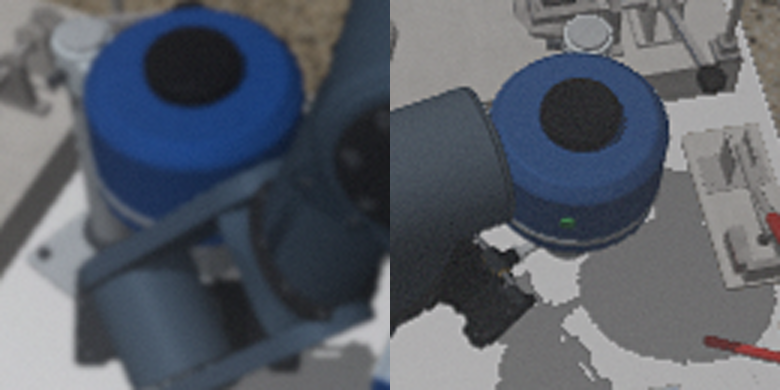

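The hand clears the head; the bowl sits under it in both views. I raise it to just below the ring.

Request:
move_arm --series "-5 0 -5 0 0 0;-10 0 -11 0 0 0;-15 0 -16.5 0 0 0;-15 0 -16.5 0 0 0;-15 0 -16.5 0 0 0"

```text
time: 10.38
position: [0.5955, 0.0642, 0.1456]
tool_rot: [0.532, 0.792, -0.167, 0.25]
ft_force: [0.2, 0.3, -1.9]
grip_width: 0.0175
grip_force: 54.7
```

```bash
python3 - <<'E'
from h import *
where();chain([bw(.634,-.033,.118,112)]);a=now();print(a[1].T@np.array([[0,0,10],[10,0,0],[0,10,0]]).T)
E
```

```text
t 10.3833 bowl [ 0.6353 -0.0331] 0.1082 phi 112.24 f [ 0.2  0.3 -1.9] m [0.8  0.18 0.03] grip 0.0175 54.7
((np.float64(0.5952282175814532), np.float64(0.0629635289476625), 0.15289999999999998), 112, 35) [-5.1 -0.7 -8.4  0.2 -0.   0.1] |d| 9
[[-5.72952795 -3.09210344  7.59021777]
 [ 0.01771611  9.25631792  3.78421256]
 [-8.19586454  2.18162208 -5.29795522]]
```

Request:
move_arm --series "-1.1 0 -1.6 0 0 0;-2.3 0 -3.3 0 0 0;-3.4 0 -4.9 0 0 0;-4.6 0 -6.6 0 0 0;-4.6 0 -6.6 0 0 0;-4.6 0 -6.6 0 0 0"

```text
time: 10.88
position: [0.5946, 0.0644, 0.1521]
tool_rot: [0.532, 0.792, -0.167, 0.249]
ft_force: [-0.5, 0.6, -4.0]
grip_width: 0.0173
grip_force: 54.7
```

```bash
python3 - <<'E'
from h import *
where()
E
```

```text
t 10.8833 bowl [ 0.6344 -0.033 ] 0.1147 phi 112.24 f [-0.5  0.6 -4. ] m [ 1.16  0.34 -0.01] grip 0.0173 54.7
```

Request:
move_arm --series "-0.9 0 -1.2 0 0 0;-1.7 0 -2.5 0 0 0;-1.7 0 -2.5 0 0 0;-1.7 0 -2.5 0 0 0;-1.7 0 -2.5 0 0 0"

```text
time: 11.3
position: [0.5944, 0.0644, 0.1552]
tool_rot: [0.532, 0.792, -0.168, 0.249]
ft_force: [-0.8, 0.8, -5.5]
grip_width: 0.0174
grip_force: 55.0
```

```bash
python3 - <<'E'
from h import *
where();where()
E
```

```text
t 11.3 bowl [ 0.6343 -0.033 ] 0.1178 phi 112.24 f [-0.8  0.8 -5.5] m [ 1.47  0.54 -0.18] grip 0.0174 55.0
t 11.3 bowl [ 0.6343 -0.033 ] 0.1178 phi 112.24 f [-0.8  0.8 -5.5] m [ 1.47  0.54 -0.18] grip 0.0174 55.0
```

Contact at z≈0.115 means the bowl isn't quite aligned. I probe sideways around this point with light preload.

Request:
move_arm --series "1.2 0 -0.8 0 0 0;2.5 0 -1.7 0 0 0;2.5 0 -1.7 0 0 0;2.5 0 -1.7 0 0 0"

```text
time: 11.63
position: [0.5939, 0.067, 0.1556]
tool_rot: [0.531, 0.792, -0.168, 0.249]
ft_force: [-0.4, -1.2, -5.5]
grip_width: 0.0177
grip_force: 55.0
```

Request:
move_arm --series "-1.2 1.5 0.8 0 0 0;-2.5 3 1.7 0 0 0;-2.5 3 1.7 0 0 0;-2.5 3 1.7 0 0 0"

```text
time: 11.97
position: [0.5971, 0.0651, 0.1552]
tool_rot: [0.532, 0.792, -0.168, 0.249]
ft_force: [-2.8, -1.3, -6.5]
grip_width: 0.0176
grip_force: 55.0
```

Request:
move_arm --series "-1.2 -1.5 0.8 0 0 0;-2.5 -3 1.7 0 0 0;-2.5 -3 1.7 0 0 0;-2.5 -3 1.7 0 0 0"

```text
time: 12.3
position: [0.5967, 0.0617, 0.1558]
tool_rot: [0.531, 0.792, -0.167, 0.25]
ft_force: [-0.9, 1.7, -5.0]
grip_width: 0.0172
grip_force: 55.0
```

Request:
move_arm --series "1.2 -1.5 -0.8 0 0 0;2.5 -3 -1.7 0 0 0;2.5 -3 -1.7 0 0 0;2.5 -3 -1.7 0 0 0"

```text
time: 12.63
position: [0.5923, 0.0632, 0.1559]
tool_rot: [0.531, 0.792, -0.167, 0.249]
ft_force: [1.1, -0.6, -4.1]
grip_width: 0.0176
grip_force: 55.0
```

```bash
python3 - <<'E'
from h import *
where()
E
```

```text
t 12.6333 bowl [ 0.6322 -0.0342] 0.1185 phi 112.28 f [ 1.1 -0.6 -4.1] m [1.2  0.26 0.13] grip 0.0176 55.0
```

Request:
move_arm --series "0 -1 0 0 0 0;0 -2 0 0 0 0;0 -2 0 0 0 0;0 -2 0 0 0 0"

```text
time: 12.97
position: [0.5907, 0.0626, 0.1557]
tool_rot: [0.531, 0.792, -0.167, 0.25]
ft_force: [2.0, 0.8, -4.5]
grip_width: 0.0175
grip_force: 55.0
```

Request:
move_arm --series "-0.6 0 -0.8 0 0 0;-1.1 0 -1.6 0 0 0;-1.1 0 -1.6 0 0 0;-1.1 0 -1.6 0 0 0"

```text
time: 13.3
position: [0.5904, 0.0628, 0.1574]
tool_rot: [0.532, 0.792, -0.167, 0.249]
ft_force: [2.6, 2.7, -4.8]
grip_width: 0.0175
grip_force: 55.0
```

```bash
python3 - <<'E'
from h import *
where()
p=robot.camera("side");q=robot.camera("top")
for p in(p,q):
  for t in["bowl","bowl_handle","bowl_rim","entry_mark","lock_mark"]:print(t,[(np.round(d["xyz"],3).tolist(),round(d["p"],2)) for d in robot.tip_of(p,t)[:2]])
where()
E
```

```text
t 13.3 bowl [ 0.6303 -0.0346] 0.12 phi 112.28 f [ 2.6  2.7 -4.8] m [1.6  0.08 0.47] grip 0.0175 55.0
bowl [([0.353, 0.125, -0.004], 0.7)]
bowl_handle [([0.277, 0.198, 0.032], 0.81)]
bowl_rim [([0.349, 0.129, 0.07], 0.9)]
entry_mark []
lock_mark []
bowl [([0.347, 0.13, 0.0], 0.57)]
bowl_handle [([0.276, 0.2, 0.034], 0.94)]
bowl_rim [([0.351, 0.13, 0.068], 0.95)]
entry_mark []
lock_mark []
t 13.9 bowl [ 0.6301 -0.0348] 0.12 phi 112.26 f [ 2.   2.6 -5.5] m [1.68 0.06 0.54] grip 0.0174 55.0
```

Sideways force now exceeds what friction could give and is restoring, so the rim is captured in the opening, centred near tangential offset -1 mm. I recentre and raise.

Request:
move_arm --series "0.3 1.3 0.4 0 0 0;0.6 2.6 0.8 0 0 0;0.6 4 0.8 0 0 0;0.6 4 0.8 0 0 0;0.6 4 0.8 0 0 0"

```text
time: 14.32
position: [0.5935, 0.0634, 0.1565]
tool_rot: [0.532, 0.792, -0.168, 0.249]
ft_force: [0.2, -1.7, -3.1]
grip_width: 0.0172
grip_force: 55.0
```

Request:
move_arm --series "-0.8 0 -1.2 0 0 0;-1.7 0 -2.4 0 0 0;-2.5 0 -3.6 0 0 0;-3.4 0 -4.9 0 0 0;-3.4 0 -4.9 0 0 0;-3.4 0 -4.9 0 0 0"

```text
time: 14.82
position: [0.5935, 0.0642, 0.1623]
tool_rot: [0.532, 0.792, -0.168, 0.249]
ft_force: [-0.7, 0.9, -5.9]
grip_width: 0.0174
grip_force: 55.0
```

```bash
python3 - <<'E'
from h import *
where()
E
```

```text
t 14.8167 bowl [ 0.6334 -0.0332] 0.1249 phi 112.24 f [-0.7  0.9 -5.9] m [ 1.46  0.61 -0.2 ] grip 0.0174 55.0
```

Request:
move_arm --series "-0.8 0 -1.2 0 0 0;-1.7 0 -2.4 0 0 0;-2.5 0 -3.6 0 0 0;-3.4 0 -4.9 0 0 0;-3.4 0 -4.9 0 0 0;-3.4 0 -4.9 0 0 0"

```text
time: 15.32
position: [0.594, 0.0639, 0.1686]
tool_rot: [0.532, 0.792, -0.168, 0.249]
ft_force: [-0.6, 1.9, -5.0]
grip_width: 0.0171
grip_force: 55.0
```

```bash
python3 - <<'E'
from h import *
where()
P=[robot.camera(c) for c in("side","top")]
ims=[cv2.resize(p["img"][y:y+100,x:x+100,::-1],None,fx=4,fy=4,interpolation=cv2.INTER_CUBIC) for p,(x,y) in zip(P,((240,100),(300,110)))]
cv2.imwrite("pics/in.png",np.hstack(ims))
E
```

```text
t 15.3167 bowl [ 0.6339 -0.0334] 0.1313 phi 112.26 f [-0.6  1.9 -5. ] m [ 1.37  0.54 -0.1 ] grip 0.0171 55.0
```

View pics/in.png

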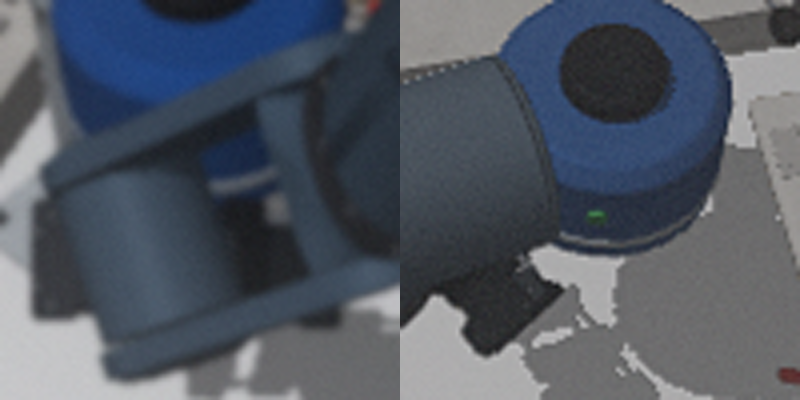

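The picture shows only that the hand stays clear of the head. Vertical force stays flat from z 0.118 to 0.131. I'll turn a little above the hump height and then test for support from below.

```bash
cat >> h.py <<'E'
def arc(A,z,phis,th=35):
    global a0
    a=now()
    for f in phis: print(f,*delta(a,pose((*(np.array(A)+B*r_(f)),z+HG),f,th)))
E
python3 - <<'E'
from h import *
arc((.6339,-.0334),.132,[114,116,118,120,122,124])
E
```

```text
114 -0.5 -3.1 -0.7 -1.0 -0.0 -1.4
116 -0.6 -6.8 -0.6 -2.2 -0.0 -3.0
118 -0.9 -10.5 -0.4 -3.3 -0.0 -4.7
120 -1.2 -14.1 -0.2 -4.5 -0.0 -6.3
122 -1.7 -17.7 0.2 -5.6 -0.0 -8.0
124 -2.2 -21.4 0.5 -6.8 -0.0 -9.6
```

Request:
move_arm --series "-0.5 -3.1 -0.7 -1 0 -1.4;-0.6 -6.8 -0.6 -2.2 0 -3;-0.9 -10.5 -0.4 -3.3 0 -4.7;-0.9 -10.5 -0.4 -3.3 0 -4.7;-0.9 -10.5 -0.4 -3.3 0 -4.7"

```text
time: 15.83
position: [0.5843, 0.0593, 0.1694]
tool_rot: [0.492, 0.817, -0.155, 0.257]
ft_force: [-1.9, -0.2, -5.7]
grip_width: 0.0172
grip_force: 55.0
```

```bash
python3 - <<'E'
from h import *
where();arc((.6339,-.0334),.133,[120,122,124,126,128])
E
```

```text
t 15.8333 bowl [ 0.6336 -0.0337] 0.132 phi 117.93 f [-1.9 -0.2 -5.7] m [ 1.35  0.65 -0.22] grip 0.0172 55.0
120 -0.6 -3.4 -0.8 -1.2 -0.1 -1.7
122 -0.7 -7.1 -0.7 -2.3 -0.1 -3.3
124 -1.0 -10.7 -0.5 -3.5 -0.1 -5.0
126 -1.4 -14.4 -0.3 -4.6 -0.1 -6.6
128 -1.8 -18.0 0.1 -5.8 -0.1 -8.2
```

Request:
move_arm --series "-0.6 -3.4 -0.8 -1.2 0 -1.7;-0.7 -7.1 -0.7 -2.3 0 -3.3;-1 -10.7 -0.5 -3.5 0 -5;-1.4 -14.4 -0.3 -4.6 0 -6.6;-1.8 -18 0.1 -5.8 0 -8.2;-1.8 -18 0.1 -5.8 0 -8.2;-1.8 -18 0.1 -5.8 0 -8.2"

```text
time: 16.42
position: [0.5692, 0.0497, 0.1701]
tool_rot: [0.419, 0.857, -0.131, 0.27]
ft_force: [-2.4, 0.9, -5.6]
grip_width: 0.0172
grip_force: 55.0
```

```bash
python3 - <<'E'
from h import *
where();arc((.6339,-.0334),.127,[128]);arc((.6339,-.0334),.121,[128])
E
```

```text
t 16.4167 bowl [ 0.6339 -0.0333] 0.1327 phi 127.92 f [-2.4  0.9 -5.6] m [ 1.39  0.98 -0.25] grip 0.0172 55.0
128 3.2 -0.1 4.7 -0.0 -0.1 -0.1
128 6.7 -0.2 9.7 -0.0 -0.1 -0.1
```

Request:
move_arm --series "1.6 0 2.3 0 0 0;3.2 0 4.7 0 0 0;3.2 0 4.7 0 0 0;3.2 0 4.7 0 0 0"

```text
time: 16.75
position: [0.5703, 0.0497, 0.1648]
tool_rot: [0.418, 0.857, -0.131, 0.271]
ft_force: [-0.5, -0.2, -2.6]
grip_width: 0.0172
grip_force: 55.0
```

Request:
move_arm --series "1.7 0 2.5 0 0 0;3.5 0 5 0 0 0;3.5 0 5 0 0 0;3.5 0 5 0 0 0"

```text
time: 17.08
position: [0.5691, 0.0497, 0.1581]
tool_rot: [0.418, 0.858, -0.131, 0.27]
ft_force: [0.9, -0.4, -2.9]
grip_width: 0.0173
grip_force: 55.0
```

```bash
python3 - <<'E'
from h import *
where()
E
```

```text
t 17.0833 bowl [ 0.634  -0.0332] 0.1207 phi 128.05 f [ 0.9 -0.4 -2.9] m [ 0.72  0.45 -0.01] grip 0.0173 55.0
```

No support at z=0.121, so the lugs never passed the slots: the bowl has pitched in the grip. I lower it onto the free table below to re-level it in the grip, then calibrate the ring by touch.

Request:
move_arm --series "13 0 19 0 0 0;26 0 38 0 0 0;39 0 56 0 0 0;52 0 75 0 0 0;58 0 83 0 0 0;58 0 83 0 0 0;58 0 83 0 0 0"

```text
time: 17.67
position: [0.5697, 0.0499, 0.0569]
tool_rot: [0.418, 0.858, -0.131, 0.27]
ft_force: [0.1, 0.5, -3.0]
grip_width: 0.0173
grip_force: 55.0
```

```bash
python3 - <<'E'
from h import *
where()
P=[robot.camera(c) for c in("side","top")]
for p in P:
  for t in["bowl","bowl_handle","bowl_rim"]:print(t,[(np.round(d["xyz"],3).tolist(),round(d["p"],2)) for d in robot.tip_of(p,t)[:3] if d["xyz"][0]>.45])
E
```

```text
t 17.6667 bowl [ 0.6346 -0.033 ] 0.0195 phi 128.07 f [ 0.1  0.5 -3. ] m [0.65 0.34 0.02] grip 0.0173 55.0
bowl [([0.635, -0.035, 0.075], 0.53)]
bowl_handle []
bowl_rim [([0.639, -0.036, 0.074], 0.77)]
bowl [([0.63, -0.031, 0.003], 0.72)]
bowl_handle [([0.567, 0.047, 0.053], 0.49), ([0.638, -0.034, 0.068], 0.4)]
bowl_rim [([0.566, 0.05, 0.055], 0.34)]
```

Request:
move_arm --series "2.2 0 3.2 0 0 0;4.4 0 6.4 0 0 0;6.6 0 9.6 0 0 0;8.8 0 12.8 0 0 0;11.2 0 16 0 0 0;11.2 0 16 0 0 0;11.2 0 16 0 0 0"

```text
time: 18.65
position: [0.5697, 0.0499, 0.0383]
tool_rot: [0.417, 0.857, -0.131, 0.271]
ft_force: [-2.7, 2.1, 4.2]
grip_width: 0.0175
grip_force: 55.0
```

```bash
python3 - <<'E'
from h import *
where()
E
```

```text
t 18.65 bowl [ 0.6347 -0.0329] 0.0009 phi 128.1 f [-2.7  2.1  4.2] m [ 0.01 -0.18  0.04] grip 0.0175 55.0
```

Request:
move_arm --series "0 0 0 0 0 0;0 0 0 0 0 0;0 0 0 0 0 0" --jaw 0.32

```text
time: 18.9
position: [0.5694, 0.0496, 0.0375]
tool_rot: [0.418, 0.857, -0.131, 0.27]
ft_force: [-1.2, 0.3, 0.3]
grip_width: 0.0262
grip_force: 0.0
```

Request:
move_arm --series "0 0 0 0 0 0;0 0 0 0 0 0;0 0 0 0 0 0;0 0 0 0 0 0;0 0 0 0 0 0;0 0 0 0 0 0" --jaw 0 --newtons 60

```text
time: 19.4
position: [0.5694, 0.0498, 0.0375]
tool_rot: [0.418, 0.857, -0.131, 0.27]
ft_force: [1.0, -0.5, -1.0]
grip_width: 0.0175
grip_force: 60.0
```

```bash
python3 - <<'E'
from h import *
where()
P=[robot.camera(c) for c in("side","top")]
for p in P:
  for t in["bowl","bowl_handle","bowl_rim"]:print(t,[(np.round(d["xyz"],3).tolist(),round(d["p"],2)) for d in robot.tip_of(p,t)[:3] if d["xyz"][0]>.45])
# staging for touch at phi 137: bowl 110 mm out from the axis, then up
A=np.array([.634,-.033]);s=A+.110*r_(137)
chain([bw(*(A+.02*r_(132)),.035,131),bw(*s,.08,137),bw(*s,.124,137),bw(*(A+.0875*r_(137)),.124,137)])
E
```

```text
t 19.4 bowl [ 0.6343 -0.0331] 0.0001 phi 128.05 f [ 1.  -0.5 -1. ] m [0.31 0.03 0.05] grip 0.0175 60.0
bowl [([0.635, -0.03, -0.002], 0.69)]
bowl_handle []
bowl_rim [([0.634, -0.03, 0.07], 0.94)]
bowl [([0.633, -0.034, 0.002], 0.53), ([0.637, -0.033, 0.064], 0.41)]
bowl_handle [([0.637, -0.035, -0.001], 0.55), ([0.566, 0.044, 0.034], 0.53)]
bowl_rim [([0.638, -0.035, 0.064], 0.71), ([0.491, 0.49, -0.001], 0.52)]
((np.float64(0.5527152783723054), np.float64(0.05997533806260479), 0.0699), 131, 35) [ -3.6  -6.9 -39.9  -1.7  -0.1  -2.5] |d| 40
((np.float64(0.4778559847043072), np.float64(0.11260664987334344), 0.1149), 137, 35) [ 46.9 -22.1 -87.8  -3.4   0.   -4.9] |d| 102
((np.float64(0.4778559847043072), np.float64(0.11260664987334344), 0.15889999999999999), 137, 35) [-25.2   0.  -36.    0.    0.    0. ] |d| 43
((np.float64(0.4943114429907384), np.float64(0.09726168677193722), 0.15889999999999999), 137, 35) [-18.4  -0.   12.9   0.    0.    0. ] |d| 22
```

```bash
python3 - <<'E'
from h import *
A=np.array([.634,-.033]);a=now()
for d,z,f in((.01,.03,128),(.045,.06,131),(.08,.08,134),(.11,.1,137),(.11,.124,137)):print(*delta(a,pose(*bw(*(A+d*r_(137)),z,f))))
E
```

```text
-8.8 -1.5 -30.1 0.1 -0.1 0.0
2.2 -12.5 -74.5 -1.7 -0.1 -2.5
18.7 -23.4 -110.4 -3.4 -0.1 -4.9
31.0 -33.5 -143.4 -5.1 -0.1 -7.4
17.2 -33.5 -163.1 -5.1 -0.1 -7.4
```

Request:
move_arm --series "-8.8 -1.5 -30 0 0 0;2 -12 -70 -1.7 0 -2.5;10 -18 -92 -2.5 0 -3.7;19 -23 -110 -3.4 0 -4.9;31 -33 -143 -5.1 0 -7.4;17 -33.5 -163 -5.1 0 -7.4;17 -33.5 -163 -5.1 0 -7.4;17 -33.5 -163 -5.1 0 -7.4"

```text
time: 20.47
position: [0.477, 0.1143, 0.1623]
tool_rot: [0.35, 0.887, -0.109, 0.28]
ft_force: [-0.0, -0.5, -2.9]
grip_width: 0.0174
grip_force: 60.0
```

```bash
python3 - <<'E'
from h import *
where();A=np.array([.634,-.033])
chain([bw(*(A+.088*r_(137)),.124,137)])
E
```

```text
t 20.4667 bowl [0.554  0.0426] 0.1249 phi 137.04 f [-0.  -0.5 -2.9] m [0.58 0.45 0.02] grip 0.0174 60.0
((np.float64(0.49394576613992885), np.float64(0.09760268595196847), 0.15889999999999999), 137, 35) [-17.5  -0.6  13.4   0.2  -0.   -0.1] |d| 22
```

Request:
move_arm --series "-6 0 4.2 0 0 0;-12 0 8.4 0 0 0;-16.4 0 11.5 0 0 0;-16.4 0 11.5 0 0 0;-16.4 0 11.5 0 0 0"

```text
time: 20.88
position: [0.491, 0.0997, 0.1596]
tool_rot: [0.35, 0.888, -0.11, 0.278]
ft_force: [-3.4, 4.5, -1.6]
grip_width: 0.0172
grip_force: 60.0
```

Request:
move_arm --series "-1.6 0 1.1 0 0 0;-1.6 0 1.1 0 0 0;-1.6 0 1.1 0 0 0"

```text
time: 21.13
position: [0.491, 0.0993, 0.159]
tool_rot: [0.349, 0.889, -0.109, 0.277]
ft_force: [-6.6, 8.0, -1.3]
grip_width: 0.0176
grip_force: 60.0
```

Request:
move_arm --series "-1.6 0 1.1 0 0 0;-1.6 0 1.1 0 0 0;-1.6 0 1.1 0 0 0"

```text
time: 21.38
position: [0.4911, 0.0989, 0.1583]
tool_rot: [0.349, 0.889, -0.109, 0.275]
ft_force: [-11.2, 12.7, -0.5]
grip_width: 0.0174
grip_force: 60.0
```

Request:
move_arm --series "-1.6 0 1.1 0 0 0;-1.6 0 1.1 0 0 0;-1.6 0 1.1 0 0 0"

```text
time: 21.63
position: [0.4911, 0.0983, 0.1575]
tool_rot: [0.349, 0.89, -0.108, 0.274]
ft_force: [-14.6, 17.1, -2.2]
grip_width: 0.0175
grip_force: 60.0
```

```bash
python3 - <<'E'
from h import *
where();a=now();print(np.linalg.norm((a[0]+.003*a[1][:,2])[:2]-[.634,-.033])-B)
E
```

```text
t 21.6333 bowl [0.5683 0.0269] 0.1201 phi 137.2 f [-14.6  17.1  -2.2] m [2.25 1.86 0.36] grip 0.0175 60.0
0.08891353333824202
```

First touch gives contact at about 90 mm from the assumed axis instead of 84.5, so the axis is 5–6 mm nearer along that direction. I back off and touch from a second direction.

```bash
python3 - <<'E'
from h import *
A=np.array([.629,-.031])
# commanded pose = measured + spring; use unloaded commanded: bowl at radial .1102-.026 from old A
c=pose(*bw(*(np.array([.634,-.033])+.0842*r_(137)),.1249,137))
for d,f in((.095,137),(.112,135),(.114,128),(.114,121),(.114,114),(.114,107),(.114,100)):print(f,*delta(c,pose(*bw(*(A+d*r_(f)),.124,f))))
e=pose(*bw(*(A+.114*r_(100)),.124,100))
for d,f in((.114,93),(.112,87),(.11,85)):print(f,*delta(e,pose(*bw(*(A+d*r_(f)),.124,f))))
E
```

```text
137 13.5 -1.9 -8.3 0.0 0.0 0.0
135 27.3 5.6 -18.0 1.1 -0.0 1.6
128 26.8 32.3 -17.7 5.2 0.0 7.4
121 22.1 58.5 -14.4 9.2 -0.0 13.1
114 14.8 83.7 -9.2 13.2 0.0 18.8
107 5.0 107.7 -2.4 17.2 -0.0 24.6
100 -7.1 130.0 6.1 21.2 0.0 30.3
93 -1.3 26.7 0.9 4.0 -0.0 5.7
87 -6.2 48.9 4.3 7.5 -0.0 10.6
85 -9.3 55.7 6.5 8.6 -0.0 12.3
```

Request:
move_arm --series "13.5 -2 -8.3 0 0 0;27 5.6 -18 1.1 0 1.6;27 32 -17.7 5.2 0 7.4;22 58 -14.4 9.2 0 13;15 84 -9.2 13.2 0 18.8;5 108 -2.4 17.2 0 24.6;-7 130 6 21.2 0 30.3;-7 130 6 21.2 0 30.3"

```text
time: 22.3
position: [0.6008, 0.1862, 0.1595]
tool_rot: [0.616, 0.729, -0.188, 0.232]
ft_force: [2.7, 1.1, -2.2]
grip_width: 0.0177
grip_force: 60.0
```

Request:
move_arm --series "-1.3 27 1 4 0 5.7;-6 49 4.3 7.5 0 10.6;-9 56 6.5 8.6 0 12.3;-9 56 6.5 8.6 0 12.3;-9 56 6.5 8.6 0 12.3"

```text
time: 22.72
position: [0.648, 0.1821, 0.1582]
tool_rot: [0.703, 0.644, -0.223, 0.202]
ft_force: [-0.6, -0.0, -2.3]
grip_width: 0.0172
grip_force: 60.0
```

```bash
python3 - <<'E'
from h import *
where();A=np.array([.629,-.031]);a=now();g=(a[0]+.003*a[1][:,2])[:2];f=np.degrees(np.arctan2(a[1][0,1],-a[1][1,1]));print("d",(g-B*r_(f)-A)@r_(f),(g-B*r_(f)-A)@r_(f-90))
chain([bw(*(A+.09*r_(85)),.124,85)])
E
```

```text
t 22.7167 bowl [0.6387 0.0772] 0.1209 phi 84.93 f [-0.6 -0.  -2.3] m [ 0.9  -0.17  0.02] grip 0.0172 60.0
d 0.10867933756292601 6.672117752886014e-05
((np.float64(0.6458646362216718), np.float64(0.16176367408075276), 0.15889999999999999), 85, 35) [-17.1  -0.3   8.2  -0.2   0.    0.1] |d| 18
```

Request:
move_arm --series "-5 0 3.5 0 0 0;-10 0 7 0 0 0;-13.1 0 9.1 0 0 0;-13.1 0 9.1 0 0 0;-13.1 0 9.1 0 0 0"

```text
time: 23.13
position: [0.6462, 0.1676, 0.1608]
tool_rot: [0.703, 0.645, -0.222, 0.203]
ft_force: [1.0, 0.2, -2.4]
grip_width: 0.0176
grip_force: 60.0
```

Request:
move_arm --series "-1.6 0 1.1 0 0 0;-1.6 0 1.1 0 0 0;-1.6 0 1.1 0 0 0"

```text
time: 23.38
position: [0.6465, 0.166, 0.1605]
tool_rot: [0.703, 0.645, -0.221, 0.203]
ft_force: [0.4, 0.5, -3.2]
grip_width: 0.0173
grip_force: 60.0
```

Request:
move_arm --series "-1.6 0 1.1 0 0 0;-1.6 0 1.1 0 0 0;-1.6 0 1.1 0 0 0"

```text
time: 23.63
position: [0.6463, 0.1639, 0.1603]
tool_rot: [0.703, 0.645, -0.222, 0.203]
ft_force: [-0.7, 0.2, -3.4]
grip_width: 0.0173
grip_force: 60.0
```

```bash
python3 - <<'E'
from h import *
where();A=np.array([.629,-.031]);a=now();g=(a[0]+.003*a[1][:,2])[:2];f=np.degrees(np.arctan2(a[1][0,1],-a[1][1,1]));print("d",(g-B*r_(f)-A)@r_(f),(g-B*r_(f)-A)@r_(f-90))
E
```

```text
t 23.6333 bowl [0.6372 0.0591] 0.123 phi 85.04 f [-0.7  0.2 -3.4] m [ 0.81 -0.21 -0.03] grip 0.0173 60.0
d 0.0904349433968212 0.0004028025643787963
```

Request:
move_arm --series "-1.6 0 1.1 0 0 0;-1.6 0 1.1 0 0 0;-1.6 0 1.1 0 0 0"

```text
time: 23.88
position: [0.6462, 0.1619, 0.1604]
tool_rot: [0.703, 0.645, -0.222, 0.203]
ft_force: [0.6, -0.5, -3.7]
grip_width: 0.0168
grip_force: 60.0
```

Request:
move_arm --series "-1.6 0 1.1 0 0 0;-1.6 0 1.1 0 0 0;-1.6 0 1.1 0 0 0"

```text
time: 24.13
position: [0.6462, 0.1613, 0.1603]
tool_rot: [0.703, 0.645, -0.22, 0.202]
ft_force: [0.6, 5.4, -2.8]
grip_width: 0.0174
grip_force: 60.0
```

Request:
move_arm --series "-1.6 0 1.1 0 0 0;-1.6 0 1.1 0 0 0;-1.6 0 1.1 0 0 0"

```text
time: 24.38
position: [0.6462, 0.1611, 0.1601]
tool_rot: [0.703, 0.646, -0.219, 0.202]
ft_force: [1.6, 8.4, -2.9]
grip_width: 0.0171
grip_force: 60.0
```

```bash
python3 - <<'E'
from h import *
where();A=np.array([.629,-.031]);a=now();g=(a[0]+.003*a[1][:,2])[:2];f=np.degrees(np.arctan2(a[1][0,1],-a[1][1,1]));print("d",(g-B*r_(f)-A)@r_(f),(g-B*r_(f)-A)@r_(f-90))
E
```

```text
t 24.3833 bowl [0.6373 0.0563] 0.1227 phi 85.12 f [ 1.6  8.4 -2.9] m [ 1.89 -0.18 -0.11] grip 0.0171 60.0
d 0.08764312464453045 0.0008282372559611005
```

Two touches solve to an axis at (0.6309, -0.0276), which agrees with the silhouette fit. I back off, lower and go under the ring at 111.5°.

```bash
python3 - <<'E'
from h import *
A=np.array([.6309,-.0276])
# commanded bowl distance: measured unloaded d=.1084 minus 26 mm
c=pose(*bw(*(np.array([.629,-.031])+.0825*r_(85)),.124,85))
for d,f,z in((.098,85,.122),(.11,88,.105),(.105,93,.09),(.09,98,.085),(.06,104,.085),(.03,109,.085),(0,111.5,.085)):print(f,*delta(c,pose(*bw(*(A+d*r_(f)),z,f))))
E
```

```text
85 16.8 1.6 -9.3 0.0 0.0 0.0
88 36.1 -9.7 -2.1 -1.7 0.0 -2.5
93 39.2 -27.7 14.1 -4.6 0.0 -6.6
98 27.3 -42.3 28.5 -7.5 -0.0 -10.6
104 -0.5 -52.2 48.0 -10.9 -0.0 -15.6
109 -27.3 -53.4 66.7 -13.8 0.0 -19.7
111.5 -51.4 -45.4 83.6 -15.2 -0.0 -21.7
```

Request:
move_arm --series "17 1.6 -9.3 0 0 0;36 -9.7 -2 -1.7 0 -2.5;39 -28 14 -4.6 0 -6.6;27 -42 28 -7.5 0 -10.6;0 -52 48 -10.9 0 -15.6;-27 -53 67 -13.8 0 -19.7;-51.4 -45.4 83.6 -15.2 0 -21.7;-51.4 -45.4 83.6 -15.2 0 -21.7"

```text
time: 25.05
position: [0.5901, 0.0663, 0.1219]
tool_rot: [0.537, 0.788, -0.173, 0.247]
ft_force: [-0.0, -0.5, -2.6]
grip_width: 0.0174
grip_force: 60.0
```

```bash
python3 - <<'E'
from h import *
P=[robot.camera(c) for c in("side","top")]
for p in P:
  for t in["bowl","bowl_handle","bowl_rim"]:print(t,[(np.round(d["xyz"],3).tolist(),round(d["p"],2)) for d in robot.tip_of(p,t)[:3] if d["xyz"][0]>.45])
where();chain([bw(.6309,-.0276,.107,111.5)])
E
```

```text
bowl [([0.629, -0.027, 0.08], 0.63)]
bowl_handle []
bowl_rim [([0.628, -0.035, 0.149], 0.48)]
bowl [([0.629, -0.033, 0.085], 0.45)]
bowl_handle [([0.588, 0.063, 0.121], 0.41)]
bowl_rim [([0.634, -0.03, 0.145], 0.42)]
t 25.45 bowl [ 0.632  -0.0244] 0.084 phi 111.61 f [ 0.1 -0.3 -2.3] m [ 0.8  0.2 -0. ] grip 0.0173 60.0
((np.float64(0.5929671230340352), np.float64(0.06869821828613953), 0.1419), 111.5, 35) [-15.3  -1.9 -17.4   0.1  -0.    0.1] |d| 23
```

Request:
move_arm --series "-7 -1 -8 0 0 0;-15.3 -1.9 -17.4 0 0 0;-15.3 -1.9 -17.4 0 0 0;-15.3 -1.9 -17.4 0 0 0;-15.3 -1.9 -17.4 0 0 0"

```text
time: 25.87
position: [0.5919, 0.0695, 0.1446]
tool_rot: [0.537, 0.789, -0.169, 0.248]
ft_force: [-1.0, 0.3, -2.3]
grip_width: 0.0174
grip_force: 60.0
```

```bash
python3 - <<'E'
from h import *
where();chain([bw(.6309,-.0276,.110,111.5)])
a=now();print("lean",np.degrees(np.arcsin(np.hypot(*a[1][:2,2]))),a[1][2,1])
E
```

```text
t 25.8667 bowl [ 0.6305 -0.0283] 0.1072 phi 111.54 f [-1.   0.3 -2.3] m [0.78 0.17 0.02] grip 0.0174 60.0
((np.float64(0.5929671230340352), np.float64(0.06869821828613953), 0.1449), 111.5, 35) [-1.1  0.7 -2.6  0.  -0.1  0. ] |d| 2
lean 34.94566771161151 0.00011211839946306812
```

Position is good. I raise to 0.115 and check the force.

Request:
move_arm --series "-1.1 0.7 -2.6 0 0 0;-2.5 0.7 -4.5 0 0 0;-4 0.7 -6.7 0 0 0;-4 0.7 -6.7 0 0 0;-4 0.7 -6.7 0 0 0"

```text
time: 26.28
position: [0.5925, 0.0701, 0.1523]
tool_rot: [0.537, 0.789, -0.169, 0.248]
ft_force: [0.3, -0.8, -2.6]
grip_width: 0.0175
grip_force: 60.0
```

Request:
move_arm --series "-0.9 0 -1.2 0 0 0;-1.7 0 -2.4 0 0 0;-1.7 0 -2.4 0 0 0;-1.7 0 -2.4 0 0 0"

```text
time: 26.62
position: [0.5925, 0.07, 0.1553]
tool_rot: [0.537, 0.789, -0.169, 0.248]
ft_force: [-0.1, -0.3, -2.6]
grip_width: 0.0174
grip_force: 60.0
```

```bash
python3 - <<'E'
from h import *
where()
E
```

```text
t 26.6167 bowl [ 0.6311 -0.0279] 0.1179 phi 111.54 f [-0.1 -0.3 -2.6] m [ 0.85  0.2  -0.04] grip 0.0174 60.0
```

No contact at 0.118, so the rim is inside. I carry on up.

Request:
move_arm --series "-1 0 -1.4 0 0 0;-2 0 -2.9 0 0 0;-2.9 0 -4.1 0 0 0;-2.9 0 -4.1 0 0 0;-2.9 0 -4.1 0 0 0"

```text
time: 27.03
position: [0.5925, 0.07, 0.1604]
tool_rot: [0.537, 0.789, -0.169, 0.248]
ft_force: [-0.4, -0.4, -2.1]
grip_width: 0.0174
grip_force: 60.0
```

Request:
move_arm --series "-1 0 -1.4 0 0 0;-2 0 -2.9 0 0 0;-2.9 0 -4.1 0 0 0;-4.4 0 -6.4 0 0 0;-4.4 0 -6.4 0 0 0;-4.4 0 -6.4 0 0 0"

```text
time: 27.53
position: [0.5926, 0.0701, 0.1682]
tool_rot: [0.537, 0.789, -0.169, 0.248]
ft_force: [0.6, -0.7, -2.6]
grip_width: 0.0176
grip_force: 60.0
```

```bash
python3 - <<'E'
from h import *
where();arc((.6311,-.0279),.1335,[114,117,120,123,126,129,132])
E
```

```text
t 27.5333 bowl [ 0.6312 -0.0278] 0.1309 phi 111.54 f [ 0.6 -0.7 -2.6] m [ 0.81  0.19 -0.04] grip 0.0176 60.0
114 -1.7 -4.7 -2.0 -1.4 -0.0 -2.0
117 -2.0 -10.2 -1.8 -3.1 -0.0 -4.5
120 -2.5 -15.6 -1.4 -4.8 -0.0 -6.9
123 -3.3 -21.1 -0.9 -6.6 -0.0 -9.4
126 -4.3 -26.4 -0.2 -8.3 -0.0 -11.9
129 -5.6 -31.7 0.7 -10.0 -0.0 -14.3
132 -7.0 -36.9 1.7 -11.7 -0.0 -16.8
```

The bowl is in, with no force. I turn at about 0.133, above the hump.

Request:
move_arm --series "-1.7 -4.7 -2 -1.4 0 -2;-2 -10.2 -1.8 -3.1 0 -4.5;-2.5 -15.6 -1.4 -4.8 0 -6.9;-3.3 -21.1 -0.9 -6.6 0 -9.4;-4.3 -26.4 -0.2 -8.3 0 -11.9;-5.6 -31.7 0.7 -10 0 -14.3;-7 -36.9 1.7 -11.7 0 -16.8;-7 -36.9 1.7 -11.7 0 -16.8"

```text
time: 28.2
position: [0.5581, 0.0491, 0.1702]
tool_rot: [0.388, 0.872, -0.124, 0.273]
ft_force: [-0.5, -0.7, -3.1]
grip_width: 0.0175
grip_force: 60.0
```

```bash
python3 - <<'E'
from h import *
where();arc((.6311,-.0279),.1335,[134,137,140,143,146,149,152,154])
E
```

```text
t 28.2 bowl [ 0.6285 -0.0291] 0.1328 phi 131.98 f [-0.5 -0.7 -3.1] m [ 0.64  0.44 -0.08] grip 0.0175 60.0
134 -1.1 -0.9 -0.0 -1.4 -0.1 -1.5
137 -1.4 -6.4 0.2 -3.1 -0.1 -4.0
140 -1.9 -11.9 0.6 -4.8 -0.1 -6.4
143 -2.6 -17.3 1.1 -6.5 -0.2 -8.9
146 -3.6 -22.7 1.8 -8.2 -0.2 -11.4
149 -4.8 -28.0 2.7 -9.9 -0.2 -13.8
152 -6.2 -33.2 3.7 -11.7 -0.2 -16.3
154 -7.3 -36.7 4.5 -12.8 -0.2 -17.9
```

```bash
python3 - <<'E'
from h import *
where();A=(.6311,-.0279);c=pose(*bw(*A,.1335,132))
for f in(135,138,141,144,147,150,153,155):print(f,*delta(c,pose(*bw(*A,.1335,f))))
E
```

```text
t 28.2 bowl [ 0.6285 -0.0291] 0.1328 phi 131.98 f [-0.5 -0.7 -3.1] m [ 0.64  0.44 -0.08] grip 0.0175 60.0
135 -0.1 -5.5 0.1 -1.7 -0.0 -2.5
138 -0.5 -11.0 0.3 -3.4 0.0 -4.9
141 -1.1 -16.5 0.7 -5.2 0.0 -7.4
144 -1.9 -21.9 1.3 -6.9 0.0 -9.8
147 -2.9 -27.2 2.1 -8.6 -0.0 -12.3
150 -4.2 -32.5 3.0 -10.3 0.0 -14.7
153 -5.7 -37.7 4.0 -12.0 -0.0 -17.2
155 -6.9 -41.1 4.8 -13.2 0.0 -18.8
```

Request:
move_arm --series "-0.1 -5.5 0.1 -1.7 0 -2.5;-0.5 -11 0.3 -3.4 0 -4.9;-1.1 -16.5 0.7 -5.2 0 -7.4;-1.9 -21.9 1.3 -6.9 0 -9.8;-2.9 -27.2 2.1 -8.6 0 -12.3;-4.2 -32.5 3 -10.3 0 -14.7;-4.2 -32.5 3 -10.3 0 -14.7;-4.2 -32.5 3 -10.3 0 -14.7"

```text
time: 28.87
position: [0.5408, 0.0243, 0.1714]
tool_rot: [0.247, 0.921, -0.079, 0.29]
ft_force: [-0.1, -0.2, -2.3]
grip_width: 0.0174
grip_force: 60.0
```

```bash
python3 - <<'E'
from h import *
where();A=(.6311,-.0279);c=pose(*bw(*A,.1335,150))
for f in(152,154,156,158,160,162):print(f,*delta(c,pose(*bw(*A,.1335,f))))
E
```

```text
t 28.8667 bowl [ 0.6318 -0.0284] 0.134 phi 149.9 f [-0.1 -0.2 -2.3] m [0.48 0.57 0.03] grip 0.0174 60.0
152 -0.1 -3.7 0.0 -1.1 0.0 -1.6
154 -0.2 -7.3 0.1 -2.3 0.0 -3.3
156 -0.5 -11.0 0.3 -3.4 0.0 -4.9
158 -0.8 -14.6 0.6 -4.6 -0.0 -6.6
160 -1.3 -18.3 0.9 -5.7 0.0 -8.2
162 -1.9 -21.9 1.3 -6.9 0.0 -9.8
```

Request:
move_arm --series "-0.1 -3.7 0 -1.1 0 -1.6;-0.2 -7.3 0.1 -2.3 0 -3.3;-0.5 -11 0.3 -3.4 0 -4.9;-0.8 -14.6 0.6 -4.6 0 -6.6;-1.3 -18.3 0.9 -5.7 0 -8.2;-1.8 -21.4 1.2 -6.7 0 -9.6;-1.8 -21.4 1.2 -6.7 0 -9.6;-1.8 -21.4 1.2 -6.7 0 -9.6"

```text
time: 29.53
position: [0.532, 0.0065, 0.1792]
tool_rot: [0.154, 0.946, -0.049, 0.282]
ft_force: [-8.5, 1.0, -9.9]
grip_width: 0.0173
grip_force: 60.1
```

```bash
python3 - <<'E'
from h import *
where()
E
```

```text
t 29.5333 bowl [ 0.6316 -0.027 ] 0.1418 phi 161.43 f [-8.5  1.  -9.9] m [ 0.85  2.58 -0.59] grip 0.0173 60.1
```

```bash
python3 - <<'E'
from h import *
where();o=robot.get_obs();print(o["q"].round(3));a=now();print("lean",np.degrees(np.arcsin(np.hypot(*a[1][:2,2]))),a[1][2,1])
chain([bw(.6311,-.0279,.1335,161.5)])
E
```

```text
t 29.5333 bowl [ 0.6316 -0.027 ] 0.1418 phi 161.43 f [-8.5  1.  -9.9] m [ 0.85  2.58 -0.59] grip 0.0173 60.1
[-0.142  0.442  2.113 -1.429  0.105  0.007]
lean 33.22457849599 -0.005631268066144446
((np.float64(0.5329485016861584), np.float64(0.004941031937927033), 0.1684), 161.5, 35) [ 4.8 -1.1  6.8 -0.3 -1.8  0.1] |d| 8
```

Joint 4 hit its limit: lean 35° isn't reachable at this handle direction, so the arm rose. A lean of 32° should be reachable. The turn (50°) is past the hump, so I lower now.

```bash
python3 - <<'E'
from h import *
# commanded pose may equal the measured one minus spring; show both bases
A=(.6311,-.0279)
c=pose((*(np.array(A)+B*r_(161.5)),.1335+HG),161.5,35)
for b,n in((now(),"meas"),(c,"cmd")):
  for z,th in((.1335,32),(.130,32),(.126,32),(.123,32)):
    print(n,z,*delta(b,pose((*(np.array(A)+B*r_(161.5)),z+HG-.003),161.5,th)))
E
```

```text
meas 0.1335 6.3 -1.1 9.3 -0.3 1.2 0.1
meas 0.13 8.2 -1.1 12.2 -0.3 1.2 0.1
meas 0.126 10.4 -1.0 15.6 -0.3 1.2 0.1
meas 0.123 12.1 -1.0 18.1 -0.3 1.2 0.1
cmd 0.1335 1.6 -0.0 2.5 -0.0 3.0 0.0
cmd 0.13 3.6 -0.0 5.3 -0.0 3.0 0.0
cmd 0.126 5.9 -0.0 8.6 -0.0 3.0 0.0
cmd 0.123 7.6 -0.0 11.1 -0.0 3.0 0.0
```

Request:
move_arm --series "1.3 0 2 0 0.6 0;2.6 0 4 0 1.2 0;4 0 6 0 1.8 0;4 0 6 0 1.8 0;4 0 6 0 1.8 0"

```text
time: 29.95
position: [0.5334, 0.006, 0.174]
tool_rot: [0.154, 0.95, -0.047, 0.268]
ft_force: [-10.8, 1.1, 0.3]
grip_width: 0.0176
grip_force: 60.0
```

```bash
python3 - <<'E'
from h import *
where();o=robot.get_obs();print(o["q"].round(3));a=now();print("lean",np.degrees(np.arcsin(np.hypot(*a[1][:2,2]))),a[1][2,1])
for z,th in((.133,32),(.129,32),(.125,32)):
    print(z,*delta(now(),pose((*(np.array((.6311,-.0279))+B*r_(161.5)),z+HG-.003),161.5,th)))
E
```

```text
t 29.95 bowl [ 0.633  -0.0275] 0.1365 phi 161.42 f [-10.8   1.1   0.3] m [ 0.32  1.19 -0.57] grip 0.0176 60.0
[-0.144  0.45   2.096 -1.098  0.113 -0.325]
lean 31.635162726404502 -0.007330899486873987
0.133 4.9 -1.1 4.7 -0.4 -0.4 0.2
0.129 7.0 -1.1 8.1 -0.4 -0.4 0.2
0.125 9.0 -1.1 11.5 -0.4 -0.4 0.2
```

Request:
move_arm --series "2 -0.5 2.5 0 0 0;4 -1 5 0 0 0;7 -1 8 -0.4 0 0.2;7 -1 8 -0.4 0 0.2;7 -1 8 -0.4 0 0.2"

```text
time: 30.37
position: [0.5342, 0.0058, 0.1651]
tool_rot: [0.154, 0.949, -0.043, 0.271]
ft_force: [-6.1, 0.7, -0.4]
grip_width: 0.0173
grip_force: 60.1
```

```bash
python3 - <<'E'
from h import *
where();o=robot.get_obs();print(o["q"].round(3));a=now();print("lean",np.degrees(np.arcsin(np.hypot(*a[1][:2,2]))))
print(a[1].T@np.array([[0,0,-4],[-4,0,0]]).T)
E
```

```text
t 30.3667 bowl [ 0.634  -0.0273] 0.1277 phi 161.62 f [-6.1  0.7 -0.4] m [ 0.39  0.7  -0.56] grip 0.0173 60.1
[-0.151  0.472  2.107 -1.429  0.088  0.003]
lean 31.879868008214565
[[ 2.11254042  3.22193486]
 [-0.00909391 -1.26096126]
 [ 3.39662925 -2.00726491]]
```

```bash
python3 - <<'E'
from h import *
for z,th,f in((.129,29,163),(.127,29,165),(.1255,29,165)):
    print(z,*delta(now(),pose((*(np.array((.6311,-.0279))+B*r_(f)),z+HG),f,th)))
E
```

```text
0.129 1.3 -3.9 -2.5 -0.6 2.9 -1.3
0.127 2.2 -7.6 -0.7 -1.6 2.9 -3.0
0.1255 3.0 -7.6 0.6 -1.6 2.9 -3.0
```

Request:
move_arm --series "0.6 -1.9 -1.2 -0.3 1.5 -0.6;1.3 -3.9 -2.5 -0.6 2.9 -1.3;1.8 -5.7 -1.6 -1.1 2.9 -2.1;2.2 -7.6 -0.7 -1.6 2.9 -3;2.2 -7.6 -0.7 -1.6 2.9 -3;2.2 -7.6 -0.7 -1.6 2.9 -3"

```text
time: 30.87
position: [0.5321, 0.0013, 0.166]
tool_rot: [0.127, 0.959, -0.032, 0.251]
ft_force: [-3.1, 12.4, 3.5]
grip_width: 0.0174
grip_force: 60.8
```

```bash
python3 - <<'E'
from h import *
where();o=robot.get_obs();print(o["q"].round(3));a=now();print("lean",np.degrees(np.arcsin(np.hypot(*a[1][:2,2]))))
P=[robot.camera(c) for c in("side","top")]
for p in P:
  for t in["bowl","bowl_handle","bowl_rim"]:print(t,[(np.round(d["xyz"],3).tolist(),round(d["p"],2)) for d in robot.tip_of(p,t)[:3] if d["xyz"][0]>.45])
E
```

```text
t 30.8667 bowl [ 0.6335 -0.0259] 0.1285 phi 164.94 f [-3.1 12.4  3.5] m [ 1.15 -0.12 -0.09] grip 0.0174 60.8
[-0.189  0.457  2.092 -0.401  0.089 -1.105]
lean 29.343372775656228
bowl [([0.633, -0.028, 0.128], 0.45)]
bowl_handle []
bowl_rim []
bowl []
bowl_handle []
bowl_rim []
```

A 12 N tangential force resists: either the stop or the hump. I raise 6 mm to tell which.

Request:
move_arm --series "-1.5 0 -2.6 0 0 0;-3 0 -5.2 0 0 0;-3 0 -5.2 0 0 0;-3 0 -5.2 0 0 0"

```text
time: 31.6
position: [0.5291, 0.0012, 0.17]
tool_rot: [0.127, 0.96, -0.033, 0.247]
ft_force: [-3.5, 9.4, -0.5]
grip_width: 0.0176
grip_force: 60.0
```

```bash
python3 - <<'E'
from h import *
where();o=robot.get_obs();print(o["q"].round(3))
E
```

```text
t 31.6 bowl [ 0.6305 -0.0261] 0.1325 phi 164.91 f [-3.5  9.4 -0.5] m [1.25 0.91 0.16] grip 0.0176 60.0
[-0.189  0.445  2.089 -0.339  0.112 -1.169]
```

Request:
move_arm --series "-1.5 0 -2.6 0 0 0;-3 0 -5.2 0 0 0;-3 0 -5.2 0 0 0;-3 0 -5.2 0 0 0"

```text
time: 31.93
position: [0.5283, 0.0012, 0.1751]
tool_rot: [0.127, 0.96, -0.033, 0.245]
ft_force: [-2.0, 8.2, -3.7]
grip_width: 0.0176
grip_force: 60.0
```

```bash
python3 - <<'E'
from h import *
where();o=robot.get_obs();print(o["q"].round(3))
E
```

```text
t 31.9333 bowl [ 0.6296 -0.0262] 0.1375 phi 164.86 f [-2.   8.2 -3.7] m [1.38 1.28 0.11] grip 0.0176 60.0
[-0.189  0.432  2.084 -0.288  0.132 -1.22 ]
```

The tangential force stays without vertical support, so it's the stop. I back off to about 161° and lower into the seats.

```bash
python3 - <<'E'
from h import *
A=np.array((.6311,-.0279))
for z,f in((.136,163),(.134,161),(.130,161),(.126,161)):
    print(z,*delta(now(),pose((*(A+B*r_(f)),z+HG),f,29)))
E
```

```text
0.136 -1.0 2.1 2.3 0.8 -0.3 1.7
0.134 -0.2 5.8 4.1 1.8 -0.3 3.4
0.13 1.7 5.8 7.6 1.8 -0.3 3.4
0.126 3.7 5.8 11.1 1.8 -0.3 3.4
```

Request:
move_arm --series "-1 2 2.3 0.8 0 1.7;-0.2 5.8 4.1 1.8 0 3.4;-0.2 5.8 4.1 1.8 0 3.4;1.7 5.8 7.6 1.8 0 3.4;1.7 5.8 7.6 1.8 0 3.4;1.7 5.8 7.6 1.8 0 3.4"

```text
time: 32.43
position: [0.5323, 0.0057, 0.1684]
tool_rot: [0.158, 0.955, -0.042, 0.246]
ft_force: [-7.5, 4.2, 1.0]
grip_width: 0.0177
grip_force: 60.0
```

```bash
python3 - <<'E'
from h import *
where();o=robot.get_obs();print(o["q"].round(3));a=now();print("lean",np.degrees(np.arcsin(np.hypot(*a[1][:2,2]))))
E
```

```text
t 32.4333 bowl [ 0.6316 -0.0283] 0.1309 phi 161.13 f [-7.5  4.2  1. ] m [0.86 0.69 0.37] grip 0.0177 60.0
[-0.152  0.454  2.073 -0.641  0.146 -0.78 ]
lean 28.869080558691007
```

Request:
move_arm --series "0 0 0 0 0 0;0 0 0 0 0 0;0 0 0 0 0 0;0.7 0 1.3 0 0 0;1.4 0 2.6 0 0 0;1.4 0 2.6 0 0 0" --jaw 0 --newtons 5

```text
time: 32.93
position: [0.533, 0.0048, 0.1655]
tool_rot: [0.16, 0.955, -0.042, 0.246]
ft_force: [-5.3, 0.8, -1.8]
grip_width: 0.0181
grip_force: 5.0
```

```bash
python3 - <<'E'
from h import *
where();o=robot.get_obs();print(o["q"].round(3))
E
```

```text
t 32.9333 bowl [ 0.6322 -0.0295] 0.1279 phi 160.97 f [-5.3  0.8 -1.8] m [0.53 1.01 0.05] grip 0.0181 5.0
[-0.154  0.462  2.074 -0.681  0.139 -0.738]
```

Request:
move_arm --series "0.8 0 0.7 0 0 0;1.6 0 1.4 0 0 0;2.4 0 2.1 0 0 0;3.2 0 2.8 0 0 0;3.2 0 2.8 0 0 0"

```text
time: 33.35
position: [0.5337, 0.0049, 0.1625]
tool_rot: [0.161, 0.954, -0.041, 0.249]
ft_force: [-3.1, 1.0, -1.7]
grip_width: 0.0183
grip_force: 5.0
```

```bash
python3 - <<'E'
from h import *
where();a=now();print(a[1].T@np.array([[0,0,10],-10*a[1][:,2]*0+[*(10*r_(161)),0]]).T)
E
```

```text
t 33.35 bowl [ 0.6329 -0.0295] 0.125 phi 160.87 f [-3.1  1.  -1.7] m [0.37 0.6  0.14] grip 0.0183 5.0
[[-4.87591034  8.73066075]
 [ 0.02464681 -0.02354919]
 [-8.73068674 -4.8759623 ]]
```

The grip is at seat height. I release.

Request:
move_arm --series "0 0 0 0 0 0;0 0 0 0 0 0;0 0 0 0 0 0;0 0 0 0 0 0;0 0 0 0 0 0;0 0 0 0 0 0" --jaw 0.6

```text
time: 33.85
position: [0.5335, 0.0047, 0.1627]
tool_rot: [0.162, 0.954, -0.041, 0.249]
ft_force: [0.5, 0.1, -0.5]
grip_width: 0.0482
grip_force: 0.0
```

```bash
python3 - <<'E'
from h import *
where();o=robot.get_obs();print(o["q"].round(3))
P=[robot.camera(c) for c in("side","top")]
for p in P:
  for t in["bowl","bowl_handle","bowl_rim"]:print(t,[(np.round(d["xyz"],3).tolist(),round(d["p"],2)) for d in robot.tip_of(p,t)[:3] if d["xyz"][0]>.45])
E
```

```text
t 33.85 bowl [ 0.6327 -0.0298] 0.1251 phi 160.8 f [ 0.5  0.1 -0.5] m [ 0.15  0.08 -0.05] grip 0.0482 0.0
[-0.155  0.469  2.079 -0.755  0.124 -0.661]
bowl [([0.632, -0.025, 0.125], 0.44)]
bowl_handle []
bowl_rim []
bowl []
bowl_handle []
bowl_rim []
```

Request:
move_arm --series "2 0 -15 0 0 0;5 0 -35 0 0 0;8 0 -60 0 0 0;12 0 -90 0 0 0;16 0 -120 0 0 0;20 0 -150 0 0 0;20 0 -150 0 0 0;20 0 -150 0 0 0"

```text
time: 34.92
position: [0.4476, 0.0345, 0.2852]
tool_rot: [0.161, 0.954, -0.04, 0.25]
ft_force: [-0.0, 0.3, 0.3]
grip_width: 0.0522
grip_force: 0.0
```

```bash
python3 - <<'E'
from h import *
o=robot.get_obs();print(o["time"],o["position"],o["q"].round(2),o["ft_force"].round(1))
P=[robot.camera(c) for c in("side","top")]
for p in P:
  for t in["bowl","bowl_handle","bowl_rim","lock_mark","entry_mark"]:print(t,[(np.round(d["xyz"],3).tolist(),round(d["p"],2)) for d in robot.tip_of(p,t)[:3] if d["xyz"][0]>.45])
A=np.array([.6311,-.0279])
ims=[]
for p,(x,y) in zip(P,((250,90),(300,110))):
    ims.append(cv2.resize(p["img"][y:y+100,x:x+100,::-1],None,fx=4,fy=4,interpolation=cv2.INTER_CUBIC))
    for d in(.07,.128):print(d,((proj(p,[(*(A+d*r_(161)),.124+.0425)])-[x,y])*4).round(0))
cv2.imwrite("pics/rel.png",np.hstack(ims))
E
```

```text
34.9167 [0.44758236 0.03451765 0.28522057] [-0.1   0.11  2.11 -0.26  0.44 -1.13] [-0.   0.3  0.3]
bowl [([0.631, -0.026, 0.123], 0.77)]
bowl_handle [([0.536, 0.005, 0.157], 0.55)]
bowl_rim [([0.489, 0.494, 0.005], 0.73)]
lock_mark []
entry_mark [([0.61, 0.02, 0.194], 0.97)]
bowl [([0.48, -0.233, 0.003], 0.73), ([0.632, -0.032, 0.125], 0.62)]
bowl_handle [([0.529, 0.004, 0.157], 0.59)]
bowl_rim []
lock_mark []
entry_mark [([0.613, 0.023, 0.192], 0.63)]
0.07 [[240. 250.]]
0.128 [[304. 297.]]
0.07 [[189. 265.]]
0.128 [[181. 328.]]
```

View pics/rel.png

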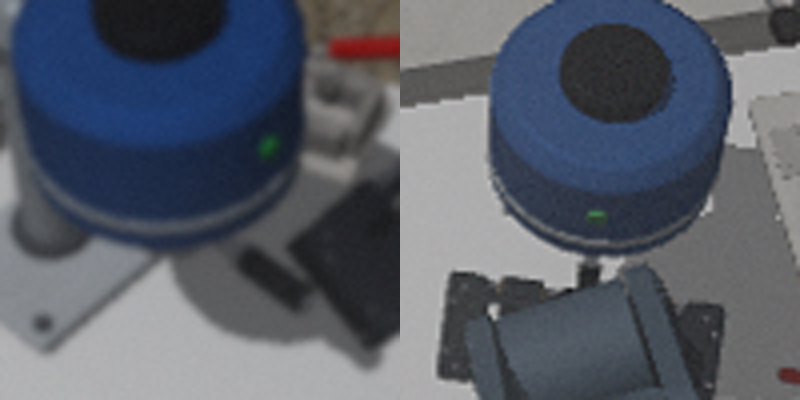

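The black grip shows at side-crop (245,255)–(305,300), exactly where a locked bowl at 161° and z=0.124 projects, with the hand clear of it. The networks agree: bowl z 0.123–0.125, handle z 0.157. I hand in.

```bash
python3 -c "
from rig import robot;print(robot.hand_in())"
```

```text
the job is handed in; nothing more can be done
None
```

I handed the job in with the bowl released and hanging locked in the ring: camera estimates put its underside at 123–125 mm and the handle within about 2° of the red mark. I don't have the judge's verdict.

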